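Shut off the drying air and draw out the drying drawer

ROBOT

A 7-joint arm with a two-finger parallel gripper is mounted at the origin on the work surface. World frame = base frame: x ahead of the robot, y to its left, z up, the work surface at z = 0. Lengths are in m, angles in rad, forces in N, time in s.
With the tool pointing down it reaches from about 0.4 to 0.85 m from the base axis. Payload 4.5 kg.
Tool frame: the origin (TCP) lies at the centre of the arm's flange, where the gripper is bolted on; the fingertips stand 166 mm ahead of it and the grasp point (between the pads) lies 147 mm ahead of it (r.grip_depth is the distance from the TCP to the grasp point, in m); z points along the fingers, y is the line along which they close (so a half turn about z gives the same grasp; the last joint's range is limited). The gripper opens to 88 mm and grips with 3 to 60 N. Pads are 18 mm wide; open, the fingers measure 123 mm over their backs; the gripper's body (75 mm by 187 mm) begins 45 mm behind the grasp point.
Start: joints at [1.289, 0.689, -0.195, 1.565, 0.157, 0.902, -0.215], TCP at [0.194, -0.594, 0.405] pointing down, gripper open.
Joint ranges: [-3.01, 3.01], [-0.46, 2.08], [-1.47, 1.51], [0.13, 2.56], [-1, 4.14], [0.04, 2.09], [-2.66, 2.66]. Speed limits (rad/s): [2.57, 2.57, 3.14, 3.14, 3.14, 3.14, 3.14].

INTERFACE

Orientations are given as a unit quaternion [x, y, z, w].
In Python, from plant import status, cams, r, finder gives the robot as it stands.
- The arm moves only by the tool play_rows, never from a script. Its argument "rows" is a list of rows, each a list of 7 numbers: the opening in per cent of the stroke, from 0 (shut) to 100 (fully open), then the shift along the tool's x, y, z in m, then the turn, a rotation vector about the tool's x, y, z in degrees. A call has 1 to 8 rows; each row shifts and turns the commanded pose from where the row before left it, along the tool's axes as they then stand; what a row does not reach is not made up. A row lasts 1/8 s, in which the tool goes at most 62.5 mm and 10.7 degrees, less where a joint would pass 70% of its speed; a pose out of reach is approached as far as the arm can. A call with a gripper value outside its range is refused whole. The fingers move at their own pace and stop on an object; "grip_force" is the grip in N (left out, the last holds). Time passes only in rows, so rows that do not move let the fingers close. It gives the time, the measured TCP pose, the force, the opening and the grip force at its end, in the units of the state.
- status.get_state(): the state, without advancing time (a new reading comes with each control period).
- cams.snapshot(name): name is "scene" or "top" or "wrist"; returns the picture (384x512x3 uint8, red, green, blue); there is no depth.
- cams.camera_params(name): a dict with "vfov" (degrees; the focal length in pixels is half the picture's height over the tangent of half this angle, whatever the lens; pixels are square), "cx", "cy" (the principal point, pixels), "R" (3x3) and "t" (3): a world point X has camera coordinates R X + t; the wrist camera has in their place "tool_from_camera" (4x4, takes a point from camera to tool coordinates, whose origin is the TCP and whose axes are the flange's). Camera axes: x right, y down, z forward; pixel columns grow to the right and rows downward; lengths in m; the calibration is good to about 2 mm. A picture is of the moment at which its call begins: read the wrist's pose just before it. camera_params takes no time and is no camera call.
- r.finish_job(): hands the job in; it is judged then, once.
Trained networks look in the newest picture that a camera, given by its name, has taken for a name from the list of things; names that differ only in an ending like _2 or _b are one class to them, and where a whole thing is asked for, a point or a joint stands for the part that bears it (a point fixed in the world has none). Each returns a list of dicts, best first, with "score" (0 to 1); they miss things now and then, are a little off and sometimes report something else, mostly with a low value. They report only what shows in the picture. A call takes as long as a camera call.
- finder.spot_in(camera, label): "at" ([x, y, z] in m, in the coordinates of the camera as it stood for that picture, good to about 4 mm: the middle of the surface that is visible of it).
- finder.regions_of(camera, label): "mask" (384x512 bool, what is visible of it).
The state is a dict: "clock": time; "q": joint angles; "qd": joint speeds; "joint_torque": joint torques, N m; "tool_pos": TCP position; "eef_rot": TCP orientation; "contact_force": force on the tool from outside, world axes, zero at the start; "moment": the same for the moment, N m; "opening": opening from 0.0 (shut) to 1.0 (fully open); "finger_force": force on a finger pad.
Only numpy, scipy, OpenCV 4.12 (cv2) and the standard library are available. Lean on these libraries where they do the work, as an engineer would, in place of code of your own. Each camera call takes 0.05 s, during which the arm holds its last target. There are 200 camera calls.

TASK

The lacquered toy cows in the top drawer of the drying chest are ready to come out: first shut off the drying air by turning the yellow handle of the cock on top of the chest right up to its stop, and only then pull the drawer open by its bar handle as far as it will go. Ease both up to their stops without forcing them, keep the cows in the drawer standing, and leave the other things around undisturbed.

Things in the scene. Friction and masses are not known exactly. Their poses are not given: they have to be found in the camera images.
- chest: Dark wooden drying chest, 360 mm wide, 270 mm deep, its flat top 178 mm above the bench. Origin: on the bench, straight below the middle of the closed upper drawer's face; x points into the chest (away from its user), y to the left along its front, z up. The lower drawer, with a bar 28 mm off its face, 40 mm above the bench, is not used. Nothing stands more than 80 mm above the top.
- board_edge (a point): Middle of the lower front edge of the chest's top board, 160 mm above the bench. The board is 18 mm thick and juts out 35 mm in front of the drawer faces: it covers the space behind the drawer's bar from straight above, so a fingertip has to reach over the bar and down behind it at a slant (about 45 degrees), from the front and above.
- cock_stem (a point): Middle of the cock's handle on its upright turning axis, 70 mm above the chest's top, at x = 40, y = 100 mm of the chest. The cock sits in a 22 mm steel air pipe that runs over the top along the chest's x, from a regulator at x = 185 mm to an elbow at x = -12 mm. But for stem and bonnet, cock body and pipe near it reach no higher than 48 mm above the top.
- cock_grip (a point): Point on the middle line of the cock's handle, 65 mm from the stem, half-way up its thickness; it turns with the handle. The handle is a level lever; its yellow sleeve runs from 24 to 82 mm from the stem, is 20 mm wide and 12 mm thick, and clears the pipe and cock body below it by 16 mm, so a fingertip beside it can push it round.
- air_cock (a joint): Angle of the cock's handle in rad. 0: open, handle along the pipe, pointing to the chest's front (-x). It grows clockwise seen from above, to a hard stop a quarter turn on, where the handle points across the pipe to the chest's left (+y): shut. It starts open or up to 0.25 off, is stiff (0.3 N m, some 5 N at the grip point) and stays where it is left.
- drawer_handle (a point): Middle of the upper drawer's steel bar handle, on the bar's axis; travels with the drawer. The bar is level, 10 mm thick, 150 mm long along the chest's y, on brackets at y = -72 and +72 mm. Its axis is 45 mm in front of the drawer's face (40 mm free behind the bar), 125 mm above the bench and 35 mm below the underside of the jutting top board.
- drawer (a joint): How far the upper drawer is out, in m; 0 closed, growing along the chest's -x. It starts closed or a few mm ajar. It drags with about 5 to 8 N, stays where it is left, and ends at a firm stop with a rubber buffer somewhere past 100 mm, whose place is not marked and has to be felt: come up to it slowly, 20 mm/s or so.
- cow0: Red lacquered toy cow, 100 mm long, 46 mm wide, 78 mm tall, 110 g, standing loose on the drawer's floor (80 mm above the bench), on the right side. Origin at its feet, z up.
- cow1: A second such cow in the drawer, in the middle.
- cow2: A third such cow in the drawer, on the left side.
- top_cow: Green toy cow of the same size standing loose on the chest's top, right of the middle. Origin at its feet, z up. To be left alone.
- varnish_jar: Amber glass jar, 54 mm across, 75 mm tall, on the middle of the chest's top. Origin under its middle. To be left alone.
- paint_bottle: Red bottle, 64 mm across, 170 mm tall, on the bench to the left of the chest. Origin under its middle. To be left alone.
- brush_pot: Blue pot, 72 mm across, 95 mm tall, with brushes standing up to about 220 mm, on the bench to the left. Origin under its middle. To be left alone.
- tea_mug: Blue mug, 80 mm across, 90 mm tall, on the bench to the right. Origin under its middle. To be left alone.
- bench_cow: Red toy cow of the same size on the bench to the right, nearer the robot. Origin at its feet. To be left alone.

How it is judged:
On the way, in this order (a step that is already met when the one before it is completed fails the run):
1. the cock is shut, its handle within 4 degrees of its stop, while the drawer is still closed (out by less than 25 mm) (value of joint air_cock above 1.5 rad and value of joint drawer below 0.025 m), for 0.2 s.
2. the drawer is drawn out to within 5 mm of its stop (value of joint drawer above 0.137 m), for 0.2 s.
At the end, for the whole second after the job is handed in: The cock is shut with its handle within 4 degrees of its stop, the drawer stays out within 5 mm of its stop, and the three cows stand upright in it (value of joint air_cock above 1.5 rad and value of joint drawer above 0.137 m and velocity of joint drawer below 0.005 m/s and angle between each of cow0, cow1, cow2's own z axis and vertical below 0.3 rad and x of each of cow0, cow1, cow2 in the frame of chest below 0.03 m and height (world z) of each of cow0, cow1, cow2 above 0.07 m); the robot touches nothing.
It fails at once if the drawer is opened (more than 30 mm) while the drying air is still on (value of joint drawer above 0.03 m and value of joint air_cock below 1.4 rad).
It fails at once if the cock's handle is forced (more than 40 N from the fingers) (contact force between the fingers and air_cock above 40 N).
It fails at once if the drawer is forced (more than 40 N from the fingers) (contact force between the fingers and drawer above 40 N).
It fails at once if a cow in the drawer is toppled (angle between any of cow0, cow1, cow2's own z axis and vertical above 0.6 rad).
It fails at once if one of the other things named is shifted more than 30 mm (distance of any of top_cow, varnish_jar, paint_bottle, brush_pot, tea_mug, bench_cow from where it was at the start of the episode above 0.03 m).
It also fails if it takes over 72 s, if anything falls off the work surface, if the arm or the gripper's body presses on something with over 40 N, if the wrist force passes 120 N, or if a joint passes its speed limit or range.

## Working session

There is one attempt and no reset: what is moved stays moved. The work goes in short steps, Python scripts to look and compute and a tool call to move; the robot and the scene stay as the last step left them, time stands still between calls to the robot, and variables do not carry over. Pictures are saved under pics/ and viewed, at most 10 in all, crops included, and the job is handed in when it is done.

Besides the shell and the picture viewer there is one more tool, called after "Call:" by a JSON object that holds its "op" and its "data". play_rows: Moves the arm, as the interface text tells. Its arguments: {"type":"object","properties":{"rows":{"type":"array","items":{"type":"array","items":{"type":"number"}}},"grip_force":{"type":"number"}},"required":["rows"]}

```bash
mkdir -p pics; ls
cat > h.py <<'E'
import numpy as np, cv2
from scipy.spatial.transform import Rotation as Ro
from plant import status, cams, r, finder
def cam2world(name,p):
    c=cams.camera_params(name)
    if name=='wrist':
        s=status.get_state(); M=np.array(c['tool_from_camera'])
        pt=M[:3,:3]@p+M[:3,3]
        return Ro.from_quat(s['eef_rot']).apply(pt)+s['tool_pos']
    R=np.array(c['R']);t=np.array(c['t']); return R.T@(np.array(p)-t)
def save(name,fn):
    im=cams.snapshot(name); cv2.imwrite('pics/'+fn,cv2.cvtColor(np.asarray(im),cv2.COLOR_RGB2BGR)); return im
def pix(name,X):
    c=cams.camera_params(name); f=192/np.tan(np.radians(c['vfov'])/2)
    if name=='wrist':
        s=status.get_state(); M=np.linalg.inv(np.array(c['tool_from_camera']))
        p=Ro.from_quat(s['eef_rot']).inv().apply(np.array(X)-s['tool_pos']); p=M[:3,:3]@p+M[:3,3]
    else: p=np.array(c['R'])@X+np.array(c['t'])
    return np.array([c['cx']+f*p[0]/p[2],c['cy']+f*p[1]/p[2]])
def ray_z(name,u,v,z):
    c=cams.camera_params(name); f=192/np.tan(np.radians(c['vfov'])/2)
    a=cam2world(name,np.zeros(3)); b=cam2world(name,np.array([(u-c['cx'])/f,(v-c['cy'])/f,1.]))
    d=b-a; return a+d*(z-a[2])/d[2]
E
python3 - <<'E'
from h import *
np.set_printoptions(precision=4,suppress=True)
print(status.get_state())
for n in('scene','top'):
    a=save(n,n+'0.png'); c=cams.camera_params(n); print(n,c['vfov'],cam2world(n,np.zeros(3)))
    for l in ['chest','cock_stem','cock_grip','drawer_handle','board_edge','top_cow','varnish_jar','paint_bottle','brush_pot','tea_mug','bench_cow']:
        for d in finder.spot_in(n,l)[:2]: print(l,round(d['score'],2),cam2world(n,d['at']))
E
```

```text
pics
{'clock': 0.0, 'q': array([ 1.2888,  0.6899, -0.1945,  1.5664,  0.1573,  0.9025, -0.2151]), 'qd': array([0.0024, 0.0003, 0.0009, 0.    , 0.0003, 0.0001, 0.0007]), 'joint_torque': array([ -0.0007, -52.7556,  -1.2674, -15.3428,  -0.0527,   0.0064,
         0.0002]), 'tool_pos': array([ 0.194 , -0.5938,  0.4039]), 'eef_rot': array([ 0.9876,  0.1573, -0.0002, -0.0009]), 'contact_force': array([-0.7374,  0.2489,  0.5055]), 'moment': array([0.0181, 0.0265, 0.0364]), 'finger_force': 0.0, 'opening': 0.9971068290577734}
scene 53.73435030816081 [ 1.3575 -0.3837  1.1295]
chest 0.75 [ 0.811  -0.0177  0.1811]
cock_stem 0.73 [ 0.8191 -0.0134  0.1767]
cock_grip 0.53 [0.6389 0.1176 0.2551]
cock_grip 0.24 [ 0.818  -0.0155  0.1813]
drawer_handle 0.55 [0.6386 0.1178 0.2541]
board_edge 0.94 [ 0.8178 -0.0192  0.1789]
top_cow 0.61 [ 0.718  -0.1088  0.2323]
varnish_jar 0.61 [ 0.7319 -0.0122  0.2353]
varnish_jar 0.39 [ 0.8175 -0.0172  0.177 ]
paint_bottle 0.57 [0.6116 0.3877 0.0899]
brush_pot 0.6 [0.4752 0.475  0.0851]
tea_mug 0.61 [ 0.5811 -0.5061  0.054 ]
bench_cow 0.89 [ 0.4135 -0.4559  0.0541]
top 57.53486059369262 [0.3161 0.0116 1.5256]
chest 0.6 [0.7397 0.012  0.1768]
chest 0.35 [ 0.565  -0.5045  0.0415]
cock_stem 0.97 [0.7389 0.0167 0.1807]
cock_grip 0.34 [0.7383 0.0164 0.1813]
board_edge 0.85 [0.737  0.0158 0.1785]
top_cow 0.74 [ 0.7001 -0.0995  0.2364]
top_cow 0.26 [0.6344 0.1266 0.2533]
varnish_jar 0.74 [0.71   0.0044 0.253 ]
paint_bottle 0.79 [0.586  0.3903 0.1143]
brush_pot 0.95 [0.4683 0.4893 0.0786]
tea_mug 0.56 [ 0.5647 -0.5059  0.0409]
bench_cow 0.62 [ 0.3933 -0.4438  0.0593]
```

View pics/top0.png

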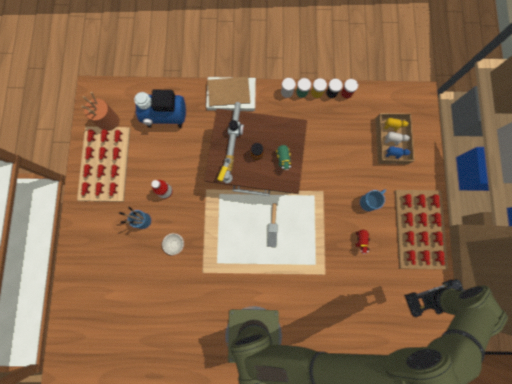

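View pics/scene0.png

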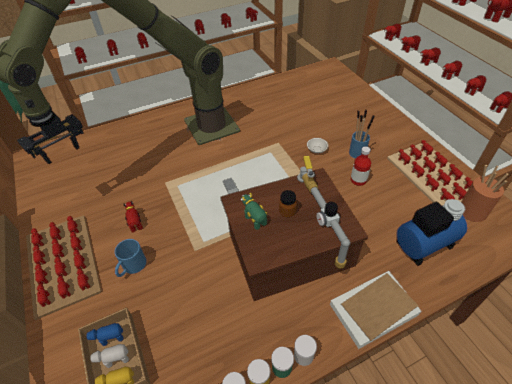

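The top view shows the chest around (258,150), slightly rotated, with the pipe along its left part, the yellow handle near (226,172) and the drawer bar near (262,191). The handle points roughly to the robot. Next I fit the chest's outline.

Run:
```python
from h import *
np.set_printoptions(precision=4,suppress=True)
im=cams.snapshot('top')
ms=finder.regions_of('top','chest'); print([(m['score'],m['mask'].sum()) for m in ms])
m=ms[0]['mask'].astype(np.uint8)
m=cv2.morphologyEx(m,cv2.MORPH_CLOSE,np.ones((9,9)))
m=cv2.morphologyEx(m,cv2.MORPH_OPEN,np.ones((25,25)))
v,u=np.nonzero(m)
P=np.array([ray_z('top',a,b,.178)[:2] for a,b in zip(u,v)])
rc=cv2.minAreaRect((P*1000).astype(np.float32)); print(rc); print(cv2.boxPoints(rc))
hsv=cv2.cvtColor(np.asarray(im),cv2.COLOR_RGB2HSV)
y=cv2.inRange(hsv,(20,120,120),(34,255,255)); y[:140]=0;y[190:]=0;y[:,:200]=0;y[:,250:]=0
v,u=np.nonzero(y); Y=np.array([ray_z('top',a,b,.254)[:2] for a,b in zip(u,v)]); print(len(Y),Y.mean(0),cv2.minAreaRect((Y*1000).astype(np.float32)))
big=cv2.resize(np.asarray(im)[95:205,195:325],None,fx=6,fy=5.4,interpolation=cv2.INTER_CUBIC)
big=cv2.resize(np.asarray(im)[95:200,195:325],None,fx=5.7,fy=5.7,interpolation=cv2.INTER_CUBIC)
cv2.imwrite('pics/topc.png',big[...,::-1])
```

```text
[(0.63, np.int64(7017))]Traceback (most recent call last):
  File "<stdin>", line 9, in <module>
  File "h.py", line 22, in ray_z
    a=cam2world(name,np.zeros(3)); b=cam2world(name,np.array([(u-c['cx'])/f,(v-c['cy'])/f,1.]))
  File "h.py", line 5, in cam2world
    c=cams.camera_params(name)
ValueError: time passes only in moves, steps and waits
```

```bash
cat >> h.py <<'E'
import functools
_cp=functools.lru_cache(None)(cams.camera_params)
class _C:
    camera_params=staticmethod(_cp); snapshot=staticmethod(cams.snapshot)
cams=_C
E
python3 - <<'E'
from h import *
np.set_printoptions(precision=4,suppress=True)
im=cams.snapshot('top')
ms=finder.regions_of('top','chest'); print([(m['score'],m['mask'].sum()) for m in ms])
m=ms[0]['mask'].astype(np.uint8)
m=cv2.morphologyEx(m,cv2.MORPH_CLOSE,np.ones((9,9)))
m=cv2.morphologyEx(m,cv2.MORPH_OPEN,np.ones((25,25)))
v,u=np.nonzero(m)
P=np.array([ray_z('top',a,b,.178)[:2] for a,b in zip(u,v)])
rc=cv2.minAreaRect((P*1000).astype(np.float32)); print(rc); print(cv2.boxPoints(rc))
hsv=cv2.cvtColor(np.asarray(im),cv2.COLOR_RGB2HSV)
y=cv2.inRange(hsv,(20,120,120),(34,255,255)); y[:140]=0;y[190:]=0;y[:,:200]=0;y[:,250:]=0
v,u=np.nonzero(y); Y=np.array([ray_z('top',a,b,.254)[:2] for a,b in zip(u,v)]); print(len(Y),Y.mean(0),cv2.minAreaRect((Y*1000).astype(np.float32)))
big=cv2.resize(np.asarray(im)[95:200,195:325],None,fx=5.7,fy=5.7,interpolation=cv2.INTER_CUBIC)
cv2.imwrite('pics/topc.png',big[...,::-1])
E
```

```text
[(0.75, np.int64(6474))]
((730.34912109375, 5.32415771484375), (373.34722900390625, 329.6275329589844), 83.37008666992188)
[[ 545.085  -161.0724]
 [ 872.5082 -199.1298]
 [ 915.6133  171.7207]
 [ 588.1901  209.7781]]
118 [0.6338 0.1215] ((641.542236328125, 115.07954406738281), (33.90861892700195, 102.41609954833984), 65.76753234863281)
```

View pics/topc.png

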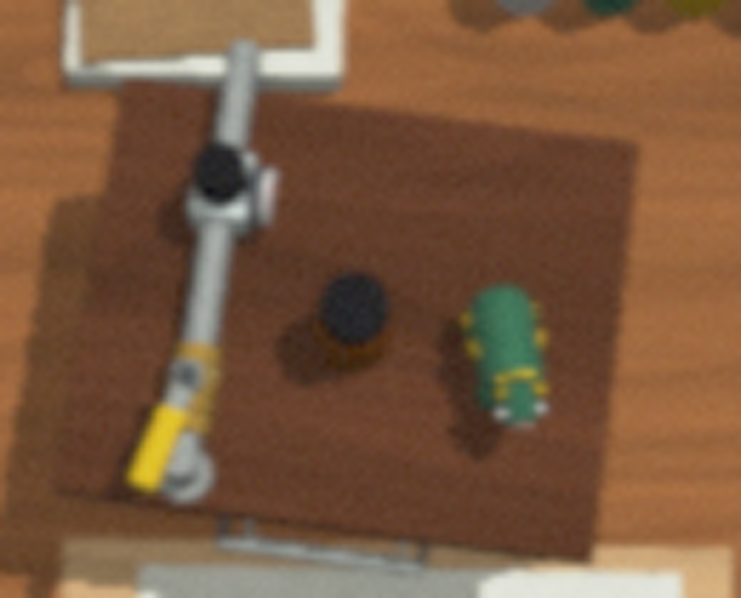

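Run:
```python
from h import *
np.set_printoptions(precision=4,suppress=True)
g=lambda a,b,z: ray_z('top',195+a/5.7-.4,95+b/5.7-.4,z)[:2]
FL,FR,BR,BL=[g(*p,.178) for p in((58,492),(592,558),(637,147),(122,82))]
print(FL,FR,BR,BL,[np.linalg.norm(a-b) for a,b in((FL,FR),(BL,BR),(FL,BL),(FR,BR))])
for a,b in((FL,FR),(BL,BR)): d=a-b; print('yaw',np.degrees(np.arctan2(-d[0],d[1])))
for a,b in((BL,FL),(BR,FR)): d=a-b; print('yaw',np.degrees(np.arctan2(d[1],d[0])))
print('stem',g(188,373,.262),'end',g(146,487,.254),'start',g(178,408,.254))
print('bar', g(220,542,.13),g(420,567,.13))
```

```text
[0.6085 0.2028] [ 0.5676 -0.1661] [ 0.8674 -0.2013] [0.911  0.1689] [np.float64(0.37118588158691324), np.float64(0.3728004948771041), np.float64(0.30443745392005483), np.float64(0.3019015084089415)]
yaw -6.3267229266632485
yaw -6.717396212950215
yaw -6.387406866434376
yaw -6.69270057597967
stem [0.6714 0.1089] end [0.5962 0.1348] start [0.6497 0.1154]
bar [0.5842 0.0928] [ 0.5682 -0.0499]
```

The handle starts at about 0.22 rad. Its stem is near (0.672, 0.109) and the chest's yaw is -6.5°. I'll set off, going up and over with the fingers shut.

Call:
{"op": "play_rows", "data": {"rows": [[0, 0, 0, -0.06, 0, 0, 0], [0, 0.043, -0.038, -0.006, 0, 0, -4], [0, 0.043, -0.038, 0, 0, 0, -4], [0, 0.043, -0.038, 0, 0, 0, -4], [0, 0.043, -0.038, 0, 0, 0, -4], [0, 0.04, -0.04, 0, 0, 0, -4], [0, 0.04, -0.04, 0, 0, 0, -4], [0, 0.04, -0.04, 0, 0, 0, -4]]}}

```text
clock: 2.4
tool_pos: [0.3095, -0.2157, 0.471]
eef_rot: [0.92, 0.393, 0.001, 0.001]
contact_force: [0.4, -0.1, 0.3]
opening: 0.113
finger_force: 0.0
```

```bash
cat >> h.py <<'E'
def goal(P,az):
    """tool-frame shift to world P and remaining turn about z so tool x has azimuth az (deg), tool down"""
    s=status.get_state(); Rm=Ro.from_quat(s['eef_rot']); X=Rm.as_matrix()[:,0]
    print('t',round(s['clock'],2),'pos',s['tool_pos'],'x az',np.degrees(np.arctan2(X[1],X[0])),'F',s['contact_force'],'open',s['opening'],'\nq',s['q'])
    T=Ro.from_euler('z',az,degrees=True)*Ro.from_euler('x',180,degrees=True)
    print('shift',Rm.inv().apply(np.array(P)-s['tool_pos']),'turn',np.degrees((Rm.inv()*T).as_rotvec()))
np.set_printoptions(precision=4,suppress=True)
E
python3 - <<'E'
from h import *
goal([.601,.0923,.47],71)
E
```

```text
t 2.4 pos [ 0.3095 -0.2157  0.471 ] x az 46.24350480261339 F [ 0.4173 -0.0677  0.3492] open 0.11276524168033052 
q [ 0.8046  0.2828 -0.4163  2.1453  0.1677  0.742  -0.4845]
shift [ 0.4241 -0.0025  0.0013] turn [  0.0892  -0.0154 -24.7565]
```

Call:
{"op": "play_rows", "data": {"rows": [[0, 0.06, 0, 0, 0, 0, 0], [0, 0.06, 0, 0, 0, 0, 0], [0, 0.06, 0, 0, 0, 0, 0], [0, 0.06, 0, 0, 0, 0, 0], [0, 0.06, 0, 0, 0, 0, 0], [0, 0.06, 0, 0, 0, 0, 0], [0, 0.04, 0, 0, 0, 0, -8], [0, 0, 0, 0, 0, 0, -8]]}}

```text
clock: 3.4
tool_pos: [0.5878, 0.0742, 0.4704]
eef_rot: [0.854, 0.52, 0.001, -0.001]
contact_force: [-0.9, -1.1, -0.1]
opening: 0.007
finger_force: 0.0
```

Run:
```python
from h import *
goal([.601,.0923,.47],71)
save('wrist','w1.png')
st=np.array([.6725,.109,.254]);d=np.array([-.946,.326,0])
print('pix stem',pix('wrist',st),'end',pix('wrist',st+.082*d))
for l in('cock_grip','cock_stem','air_cock'):
    for x in finder.spot_in('wrist',l)[:2]: print(l,x['score'],cam2world('wrist',np.array(x['at'])))
```

```text
t 3.4 pos [0.5878 0.0742 0.4704] x az 62.60575021004593 F [-0.9153 -1.1269 -0.0593] open 0.007199477470144493 
q [ 0.078   0.6028 -0.4895  1.5737  0.3113  1.0417 -0.9741]
shift [0.0222 0.0033 0.0005] turn [-0.0046 -0.1723 -8.3942]
pix stem [357.5827  97.333 ] end [216.8176 118.4378]
cock_grip 0.88 [0.6378 0.1158 0.2551]
cock_stem 0.57 [0.6876 0.0835 0.182 ]
air_cock 0.68 [0.6349 0.1113 0.2525]
```

View pics/w1.png

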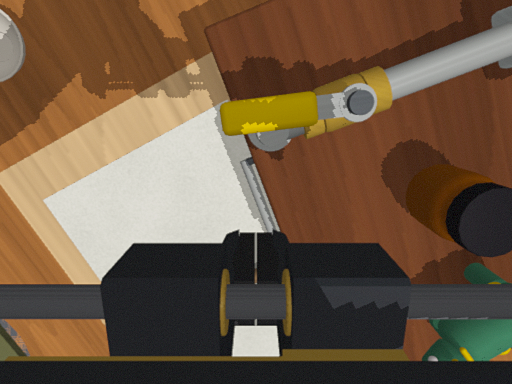

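The wrist picture has the stem at (360,103) and the sleeve's end at (221,118), both within about 3 mm of my prediction. The shut fingertips are at (257,237), on the correct side of the handle. I'll go down beside it.

Call:
{"op": "play_rows", "data": {"rows": [[0, 0.02, 0.003, 0, 0, 0, -8], [0, 0, 0, 0, 0, 0, 0], [0, 0, 0, 0.04, 0, 0, 0], [0, 0, 0, 0.028, 0, 0, 0], [0, 0, 0, 0, 0, 0, 0]]}}

```text
clock: 4.22
tool_pos: [0.5975, 0.0855, 0.401]
eef_rot: [0.82, 0.573, -0.003, -0.0]
contact_force: [-0.8, -0.1, -0.0]
opening: 0.007
finger_force: 0.0
```

Run:
```python
from h import *
goal([.601,.0923,.402],71)
s=status.get_state()
p=Ro.from_quat(s['eef_rot']).inv().apply(np.array([.6725,.109,s['tool_pos'][2]])-s['tool_pos']);print('stem in tool',p)
for a in(2,5,8):
    c=p[:2]; th=np.radians(a); R=np.array([[np.cos(th),-np.sin(th)],[np.sin(th),np.cos(th)]]); print(a,c-R@c)
```

```text
t 4.22 pos [0.5975 0.0855 0.401 ] x az 69.88501074623363 F [-0.8051 -0.1014 -0.0058] open 0.007408983707844972 
q [ 0.056   0.6975 -0.4901  1.6253  0.3898  0.923  -0.9279]
shift [ 0.0076  0.0009 -0.001 ] turn [-0.2081  0.2179 -1.1154]
stem in tool [ 0.0479  0.0623 -0.0004]
2 [ 0.0022 -0.0016]
5 [ 0.0056 -0.0039]
8 [ 0.0091 -0.0061]
```

Call:
{"op": "play_rows", "data": {"rows": [[0, 0.012, 0, 0, 0, 0, 0], [0, 0.008, 0, 0, 0, 0, 0], [0, 0.006, 0, 0, 0, 0, 0], [0, 0.0055, -0.0017, 0, 0, 0, 5], [0, 0.0055, -0.0017, 0, 0, 0, 5], [0, 0.0055, -0.0017, 0, 0, 0, 5]]}}

```text
clock: 4.97
tool_pos: [0.6099, 0.1272, 0.4033]
eef_rot: [0.888, 0.461, -0.001, 0.001]
contact_force: [0.1, -4.3, 2.3]
opening: 0.001
finger_force: 2.0
```

Run:
```python
from h import *
goal([.601,.0923,.402],71)
s=status.get_state()
p=Ro.from_quat(s['eef_rot']).inv().apply(np.array([.6725,.109,s['tool_pos'][2]])-s['tool_pos']);print('stem in tool',p)
```

```text
t 4.97 pos [0.6099 0.1272 0.4033] x az 54.84284980570737 F [ 0.0944 -4.3462  2.3252] open 0.0008233205417498058 
q [-0.0554  0.7083 -0.4103  1.5661  0.3316  0.9379 -1.1894]
shift [-0.0336  0.0129  0.0014] turn [  0.0861   0.1743 -16.157 ]
stem in tool [0.0212 0.0617 0.0001]
```

Call:
{"op": "play_rows", "data": {"rows": [[0, 0.0066, -0.0019, 0, 0, 0, 6], [0, 0.0066, -0.0019, 0, 0, 0, 6], [0, 0.0066, -0.0019, 0, 0, 0, 6], [0, 0.0066, -0.0019, 0, 0, 0, 6], [0, 0.0066, -0.0019, 0, 0, 0, 6], [0, 0.0066, -0.0019, 0, 0, 0, 6], [0, 0.0066, -0.0019, 0, 0, 0, 6], [0, 0.0044, -0.0014, 0, 0, 0, 4]]}}

```text
clock: 5.98
tool_pos: [0.6414, 0.1677, 0.4027]
eef_rot: [0.997, 0.078, -0.001, 0.001]
contact_force: [-3.0, -3.6, 1.2]
opening: 0.006
finger_force: 1.9
```

```bash
cat > g.py <<'E'
from h import *
goal([.601,.0923,.402],-6.5)
s=status.get_state()
p=Ro.from_quat(s['eef_rot']).inv().apply(np.array([.6725,.109,s['tool_pos'][2]])-s['tool_pos']);print('stem in tool',p)
E
python3 g.py
```

```text
t 5.97 pos [0.6414 0.1677 0.4027] x az 8.913584592175951 F [-2.9779 -3.5989  1.2263] open 0.0055317648812495835 
q [-0.2342  0.7449 -0.1772  1.4401  0.1472  0.9731 -1.864 ]
shift [-0.0516  0.0682  0.0011] turn [ 0.167   0.1589 15.4138]
stem in tool [0.0216 0.0628 0.0001]
```

Call:
{"op": "play_rows", "data": {"rows": [[0, 0.0033, -0.001, 0, 0, 0, 3], [0, 0.0033, -0.001, 0, 0, 0, 3], [0, 0.0022, -0.0007, 0, 0, 0, 2], [0, 0.0022, -0.0007, 0, 0, 0, 2], [0, 0.0011, -0.0003, 0, 0, 0, 1], [0, 0.0011, -0.0003, 0, 0, 0, 1]]}}

```text
clock: 6.72
tool_pos: [0.6546, 0.1733, 0.4025]
eef_rot: [1.0, -0.026, -0.0, 0.0]
contact_force: [-3.9, -2.6, 1.3]
opening: 0.01
finger_force: 1.8
```

```bash
python3 g.py
```

```text
t 6.72 pos [0.6546 0.1733 0.4025] x az -2.957796413362745 F [-3.8662 -2.6392  1.283 ] open 0.009678439287918587 
q [-0.2672  0.7633 -0.1187  1.394   0.0982  0.9908 -2.0296]
shift [-0.0494  0.0837  0.0006] turn [0.0248 0.0382 3.5422]
stem in tool [0.0212 0.0633 0.    ]
```

Call:
{"op": "play_rows", "data": {"rows": [[0, 0.0011, -0.0003, 0, 0, 0, 1], [0, 0.0011, -0.0003, 0, 0, 0, 1], [0, 0.0011, -0.0003, 0, 0, 0, 1]]}}

```text
clock: 7.1
tool_pos: [0.6581, 0.1742, 0.4026]
eef_rot: [0.999, -0.052, -0.0, -0.0]
contact_force: [-4.8, -2.5, 0.2]
opening: 0.005
finger_force: 1.8
```

Call:
{"op": "play_rows", "data": {"rows": [[0, 0.0011, 0, 0, 0, 0, 1], [0, 0.0011, 0, 0, 0, 0, 1]]}}

```text
clock: 7.35
tool_pos: [0.6602, 0.1745, 0.4026]
eef_rot: [0.998, -0.069, -0.0, -0.001]
contact_force: [-4.2, -0.7, 0.1]
opening: 0.005
finger_force: 1.9
```

Call:
{"op": "play_rows", "data": {"rows": [[0, 0.001, 0, 0, 0, 0, 0], [0, 0.001, 0, 0, 0, 0, 0]]}}

```text
clock: 7.6
tool_pos: [0.6614, 0.1744, 0.4026]
eef_rot: [0.998, -0.068, -0.001, -0.0]
contact_force: [-9.0, -0.3, 1.9]
opening: 0.004
finger_force: 4.0
```

Call:
{"op": "play_rows", "data": {"rows": [[0, 0.001, 0, 0, 0, 0, 0], [0, 0.001, 0, 0, 0, 0, 0]]}}

```text
clock: 7.85
tool_pos: [0.6622, 0.1745, 0.4024]
eef_rot: [0.998, -0.068, -0.003, -0.0]
contact_force: [-12.9, -0.9, 5.3]
opening: -0.001
finger_force: 6.1
```

Call:
{"op": "play_rows", "data": {"rows": [[0, 0.001, 0, 0, 0, 0, 0], [0, 0, 0, 0, 0, 0, 0], [0, 0, 0, 0, 0, 0, 0]]}}

```text
clock: 8.22
tool_pos: [0.6626, 0.1745, 0.4024]
eef_rot: [0.998, -0.068, -0.004, -0.0]
contact_force: [-12.4, -1.4, 5.5]
opening: 0.003
finger_force: 6.6
```

```bash
python3 g.py
python3 - <<'E'
from h import *
im=save('top','t2.png')
im=np.asarray(im)
big=cv2.resize(im[140:200,195:260],None,fx=9,fy=9,interpolation=cv2.INTER_CUBIC); cv2.imwrite('pics/t2c.png',big[...,::-1])
save('wrist','w2.png')
E
```

```text
t 8.22 pos [0.6626 0.1745 0.4024] x az -7.786404277834443 F [-12.4121  -1.4439   5.5311] open 0.003458582797591939 
q [-0.2763  0.7768 -0.0967  1.3621  0.0757  1.0143 -2.0926]
shift [-0.0499  0.0897  0.0009] turn [ 0.0272  0.4922 -1.2863]
stem in tool [ 0.0187  0.0635 -0.0001]
```

View pics/w2.png

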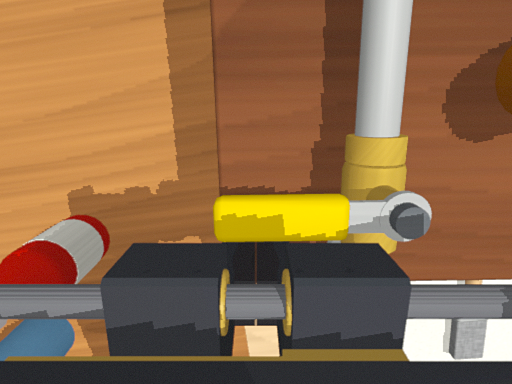

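The handle lies square across the pipe, flush against the fingers at (285,218), and the force has risen past friction. One slightly firmer press confirms the stop, then I'll back away.

Call:
{"op": "play_rows", "data": {"rows": [[0, 0.0015, 0, 0, 0, 0, 0], [0, 0.001, 0, 0, 0, 0, 0], [0, 0, 0, 0, 0, 0, 0]]}}

```text
clock: 8.7
tool_pos: [0.6636, 0.1745, 0.4024]
eef_rot: [0.998, -0.068, -0.007, 0.0]
contact_force: [-19.2, -1.0, 8.7]
opening: 0.009
finger_force: 9.5
```

```bash
python3 g.py
```

```text
t 8.7 pos [0.6636 0.1745 0.4024] x az -7.748994643450928 F [-19.2105  -1.0441   8.7128] open 0.008621157654016463 
q [-0.2753  0.7796 -0.0976  1.3558  0.0746  1.0226 -2.0906]
shift [-0.0509  0.0899  0.0012] turn [ 0.0763  0.7778 -1.2484]
stem in tool [ 0.0177  0.0637 -0.0001]
```

Call:
{"op": "play_rows", "data": {"rows": [[0, -0.02, 0, 0, 0, 0, 0], [0, -0.03, 0, 0, 0, 0, 0], [0, -0.03, 0, -0.03, 0, 0, 0], [0, -0.03, 0.03, -0.03, 0, 8, 0], [0, -0.03, 0.03, 0, 0, 8, 0], [0, 0, 0, 0, 0, 0, 0]]}}

```text
clock: 9.45
tool_pos: [0.5174, 0.1304, 0.4582]
eef_rot: [0.988, -0.069, 0.137, 0.011]
contact_force: [0.7, 0.3, 0.7]
opening: 0.004
finger_force: 0.0
```

```bash
cat >> h.py <<'E'
def goal2(P,az=-6.5,tilt=45):
    s=status.get_state(); Rm=Ro.from_quat(s['eef_rot'])
    T=Ro.from_euler('z',az,degrees=True)*Ro.from_euler('x',180,degrees=True)*Ro.from_euler('y',tilt,degrees=True)
    print('t',round(s['clock'],2),'pos',s['tool_pos'],'F',s['contact_force'],'\nq',s['q'],'\ntip',s['tool_pos']+.166*Rm.as_matrix()[:,2],'zax',Rm.as_matrix()[:,2])
    print('shift',Rm.inv().apply(np.array(P)-s['tool_pos']),'turn',np.degrees((Rm.inv()*T).as_rotvec()), 'shift in final axes',T.inv().apply(np.array(P)-s['tool_pos']))
E
python3 - <<'E'
from h import *
print(cams.camera_params('wrist')['tool_from_camera'])
goal2([.431,.0366,.298])
im=save('top','t3.png')
hsv=cv2.cvtColor(np.asarray(im),cv2.COLOR_RGB2HSV)
y=cv2.inRange(hsv,(20,120,120),(34,255,255)); y[:140]=0;y[190:]=0;y[:,:195]=0;y[:,250:]=0
v,u=np.nonzero(y); Y=np.array([ray_z('top',a,b,.254)[:2] for a,b in zip(u,v)]); print(len(Y),Y.mean(0),np.degrees(np.arctan2(*(Y.mean(0)-[.6725,.109])[::-1])))
E
```

```text
[[-0.0002 -0.9651 -0.2619  0.0673]
 [ 1.     -0.0002  0.0002  0.0004]
 [-0.0003 -0.2619  0.9651  0.0205]
 [ 0.      0.      0.      1.    ]]
t 9.45 pos [0.5174 0.1304 0.4582] F [0.7375 0.2662 0.7422] 
q [-0.388   0.4511  0.0204  1.8979  0.2393  0.5641 -2.268 ] 
tip [0.5622 0.1237 0.2986] zax [ 0.2701 -0.0404 -0.962 ]
shift [-0.1136  0.1045  0.1346] turn [ 0.8822 29.1503 -1.193 ] shift in final axes [-0.1665  0.103   0.0601]
147 [0.6716 0.1434] 91.57882730126015
```

The cock has been left shut and the arm is clear. Before tilting I'll fit a kinematic model from the logged poses, to check that the slanted reach stays inside the joint ranges.

```bash
cat > kin.py <<'E'
import numpy as np, itertools
from scipy.spatial.transform import Rotation as Ro
from scipy.optimize import least_squares
def fk(q,L,s):
    T=Ro.identity(); p=np.array([0,0,L[0]])
    for i,(ax,l) in enumerate([('z',0),('y',L[1]),('z',0),('y',L[2]),('z',0),('y',L[3]),('z',0)]):
        T=T*Ro.from_euler(ax,s[i]*q[i]); p=p+T.apply([0,0,l])
    return p,T
D=[([1.2888,.6899,-.1945,1.5664,.1573,.9025,-.2151],[.194,-.5938,.4039],18.1),
([.8046,.2828,-.4163,2.1453,.1677,.742,-.4845],[.3095,-.2157,.471],46.24),
([.078,.6028,-.4895,1.5737,.3113,1.0417,-.9741],[.5878,.0742,.4704],62.6),
([-.0554,.7083,-.4103,1.5661,.3316,.9379,-1.1894],[.6099,.1272,.4033],54.84),
([-.2342,.7449,-.1772,1.4401,.1472,.9731,-1.864],[.6414,.1677,.4027],8.91),
([-.2753,.7796,-.0976,1.3558,.0746,1.0226,-2.0906],[.6636,.1745,.4024],-7.75)]
def fit():
    best=None
    for a,b,c in itertools.product((1,-1),repeat=3):
        s=[a,1,b,1,c,1,1]
        f=lambda L:np.concatenate([fk(q,L,s)[0]-p for q,p,_ in D])
        o=least_squares(f,[.3,.4,.4,.1])
        if best is None or o.cost<best[0]: best=(o.cost,o.x,s,o.fun)
    return best
if __name__=='__main__':
    c,L,s,f=fit(); print(c,L,s,np.abs(f).max())
    for q,p,az in D:
        M=fk(q,L,s)[1].as_matrix(); print(az,M[:,2],np.degrees(np.arctan2(M[1,0],M[0,0])),np.degrees(np.arctan2(M[1,1],M[0,1])))
E
python3 kin.py
```

```text
0.001222386120283998 [ 0.06866973  0.56847576  0.33476033 -0.1107841 ] [-1, 1, -1, 1, 1, 1, 1] 0.028114488655228087
18.1 [ 0.22083108  0.10402278 -0.96974888] 121.31915892289969 31.702249702565535
46.24 [ 0.08936895  0.20561819 -0.97454315] 177.0612959429708 88.05157191125404
62.6 [-0.16670825  0.48402995 -0.85902466] -118.5367054776977 160.11951662340036
54.84 [-0.18548878  0.46852124 -0.86376025] -105.87073030726457 171.83534386737233
8.91 [-0.08864643  0.22196618 -0.97101639] -56.72706237465419 -147.36809383206145
-7.75 [-0.05656432  0.1197477  -0.99119169] -42.51256629929842 -132.86503423405006
```

```bash
python3 - <<'E'
import re
s=open('kin.py').read()
a=s.index('def fk'); b=s.index('D=[')
s=s[:a]+'''def fk(q,P,s):
    # P: z0, q1 off, q7 off, then x,y,z offsets after j2, j4, j6(xz)
    off=[P[1],0,P[12],0,P[13],0,P[2]]
    o=[[0,0,0],P[3:6],[0,0,0],P[6:9],[0,0,0],P[9:12],[0,0,0]]
    T=Ro.identity(); p=np.array([0,0,P[0]])
    for i in range(7):
        T=T*Ro.from_euler('zyzyzyz'[i],s[i]*q[i]+off[i]); p=p+T.apply(o[i])
    return p,T
'''+s[b:]
a=s.index('def fit')
s=s[:a]+'''def fit():
    best=None
    for a,b,c,d in itertools.product((1,-1),repeat=4):
      for o7 in (0,np.pi):
        s=[a,1,b,1,c,1,d]
        def f(P):
            out=[]
            for q,p,az in D:
                pp,T=fk(q,P,s); R=Ro.from_euler('z',az,degrees=True)*Ro.from_euler('x',np.pi)
                out+=list(pp-p)+list(.3*(R.inv()*T).as_rotvec())
            return np.array(out+list(.003*np.array([P[3],P[4],P[6],P[7],P[9],P[10],P[12],P[13]])))
        o=least_squares(f,[.3,0,o7,0,0,.4,0,0,.4,0,0,.1,0,0],method='trf')
        if best is None or o.cost<best[0]: best=(o.cost,o.x,s,o.fun)
    return best
if __name__=='__main__':
    np.set_printoptions(precision=4,suppress=True)
    c,P,s,f=fit(); print(c,P,s,np.abs(f).max()); np.savez('kin.npz',P=P,s=s)
    q=[-.388,.4511,.0204,1.8979,.2393,.5641,-2.268]; p,T=fk(q,P,s); print('test',p,T.as_matrix()[:,2],'want .5174 .1304 .4582, .2701 -.0404 -.962')
'''
open('kin.py','w').write(s)
E
python3 kin.py
```

```text
1.0067590341446441e-05 [ 0.351  -0.0006  1.5737 -0.0001 -0.019   0.5634 -0.0002 -0.0278  0.3447
 -0.0002  0.0004  0.1644  0.0025 -0.0024] [-1, 1, -1, 1, -1, 1, -1] 0.003975312560009873
test [0.5186 0.1304 0.4583] [ 0.2705 -0.0401 -0.9619] want .5174 .1304 .4582, .2701 -.0404 -.962
```

The model predicts a held-out pose to about 1 mm. Next I check IK along the slanted pull.

```bash
cat > ik.py <<'E'
from kin import *
z=np.load('kin.npz'); P=z['P']; S=z['s']
lo=np.array([-3.01,-.46,-1.47,.13,-1,.04,-2.66]); hi=np.array([3.01,2.08,1.51,2.56,4.14,2.09,2.66])
def ik(p,R,q0,reg=.002):
    f=lambda q:np.concatenate([fk(q,P,S)[0]-p,.3*(R.inv()*fk(q,P,S)[1]).as_rotvec(),reg*(q-q0)])
    o=least_squares(f,np.clip(q0,lo+.02,hi-.02),bounds=(lo+.01,hi-.01)); e=o.fun
    return o.x,np.linalg.norm(e[:3])*1e3,np.degrees(np.linalg.norm(e[3:6])/.3)
def tool(az,tilt): return Ro.from_euler('z',az,degrees=True)*Ro.from_euler('x',np.pi)*Ro.from_euler('y',tilt,degrees=True)
E
python3 - <<'E'
from ik import *
np.set_printoptions(precision=3,suppress=True)
qc=np.array([-.388,.4511,.0204,1.8979,.2393,.5641,-2.268])
xh=np.array([.9936,-.1132,0]); bar=np.array([.577,.02,.125])
for tilt in (45,50,40):
  th=np.radians(tilt); u=np.sin(th)*xh-np.array([0,0,np.cos(th)]); n=np.cos(th)*xh+np.array([0,0,np.sin(th)])
  T0=bar+(.018-.166)*u+.0184*n
  for start in (qc,qc+[0,0,0,0,2.9,0,2.9]):
    q=start
    for nm,p in (('pre',T0-.08*u),('in',T0),('p50',T0-.05*xh),('p100',T0-.1*xh),('p150',T0-.15*xh)):
      q,e,a=ik(p,tool(-6.5,tilt),q); print(tilt,nm,p,q,round(e,1),round(a,1))
E
```

```text
45 pre [0.43  0.037 0.299] [-0.573  0.556  0.417  2.237  0.687  0.05  -2.65 ] 87.1 22.3
45 in [0.486 0.03  0.243] [-0.432  0.728  0.308  2.085  0.704  0.05  -2.65 ] 86.8 24.5
45 p50 [0.436 0.036 0.243] [-0.535  0.684  0.374  2.186  0.653  0.05  -2.65 ] 100.0 26.5
45 p100 [0.387 0.042 0.243] [-0.675  0.644  0.467  2.287  0.586  0.05  -2.65 ] 114.3 28.1
45 p150 [0.337 0.047 0.243] [-0.871  0.614  0.597  2.39   0.495  0.05  -2.65 ] 129.7 28.9
45 pre [0.43  0.037 0.299] [ 0.352  1.055 -1.28   2.55   2.084  1.534  2.311] 3.4 0.3
45 in [0.486 0.03  0.243] [ 0.39   1.19  -1.173  2.415  2.265  1.495  2.43 ] 0.0 0.0
45 p50 [0.436 0.036 0.243] [ 0.388  1.367 -1.46   2.55   2.142  1.851  2.47 ] 3.1 0.2
45 p100 [0.387 0.042 0.243] [ 0.335  1.338 -1.46   2.55   2.039  1.839  2.399] 43.2 3.7
45 p150 [0.337 0.047 0.243] [ 0.259  1.302 -1.46   2.55   1.912  1.829  2.305] 80.8 7.4
50 pre [0.415 0.038 0.286] [-0.698  0.576  0.535  2.252  0.626  0.05  -2.65 ] 106.1 26.8
50 in [0.476 0.031 0.234] [-0.525  0.744  0.401  2.089  0.645  0.05  -2.65 ] 102.2 28.8
50 p50 [0.426 0.037 0.234] [-0.657  0.71   0.4
[... 832 characters left out ...]

40 p50 [0.447 0.035 0.25 ] [-0.443  0.677  0.286  2.179  0.702  0.05  -2.65 ] 83.9 22.3
40 p100 [0.397 0.04  0.25 ] [-0.552  0.631  0.354  2.278  0.648  0.05  -2.65 ] 97.8 24.1
40 p150 [0.347 0.046 0.25 ] [-0.707  0.586  0.453  2.378  0.577  0.05  -2.65 ] 112.7 25.4
40 pre [0.445 0.035 0.311] [-0.499  0.754  0.392  2.52   3.144  0.75   1.158] 0.0 0.0
40 in [0.496 0.029 0.25 ] [-0.432  0.91   0.356  2.398  3.159  0.791  1.139] 0.0 0.0
40 p50 [0.447 0.035 0.25 ] [-0.462  0.937  0.342  2.544  3.118  0.955  1.132] 0.0 0.0
40 p100 [0.397 0.04  0.25 ] [ 0.363  1.286 -1.46   2.55   1.979  1.731  2.403] 24.8 2.2
40 p150 [0.347 0.046 0.25 ] [ 0.302  1.245 -1.46   2.55   1.867  1.702  2.333] 62.4 6.0
```

The tilt needs the flipped wrist (j5 ≈ π). From there the slant works at the bar, and it has to be reduced as the drawer comes out. I'll plan the j5 sweep high up and check the pull schedule.

```bash
cat >> ik.py <<'E'
xh=np.array([.9936,-.1132,0]); zh=np.array([0,0,1.])
def hook(bar,tilt,d=.016,off=.014):
    th=np.radians(tilt); u=np.sin(th)*xh-np.cos(th)*zh; n=np.cos(th)*xh+np.sin(th)*zh
    return bar+(d-.166)*u+off*n, u
def rows(poses):
    for (p,R),(p2,R2) in zip(poses,poses[1:]):
        print(np.round(R.inv().apply(p2-p),3),np.round(np.degrees((R.inv()*R2).as_rotvec()),1),' tcp',np.round(p2,3),'tip',np.round(p2+.166*R2.as_matrix()[:,2],3))
E
python3 - <<'E'
from ik import *
np.set_printoptions(precision=3,suppress=True)
bar=np.array([.577,.02,.125])
q=np.array([-.45,.8,.37,2.48,3.14,.75,1.16])
for s,t in ((-1,42),(0,42),(.01,42),(.03,38),(.05,33),(.07,28),(.09,24),(.11,20),(.13,16),(.15,12)):
    p,u=hook(bar-max(s,0)*xh,t,off=.018 if s<=0 else .014)
    if s<0: p=p-.07*u
    q,e,a=ik(p,tool(-6.5,t),q); print(s,t,p,q,round(e,1),round(a,1))
    if s<0: qp=q
qc=np.array([-.388,.4511,.0204,1.8979,.2393,.5641,-2.268])
qm=qc.copy(); qm[[1,3,5]]=[.25,2.0,.3]
qn=qm.copy(); qn[4]=3.14; qn[6]=qm[6]+2.9; 
Q=[qc+(qm-qc)*k/4 for k in range(5)]+[qm+(qn-qm)*k/16 for k in range(1,17)]+[qn+(qp-qn)*k/8 for k in range(1,9)]
rows([fk(q,P,S) for q in Q])
E
```

```text
-1 42 [0.444 0.035 0.301] [-0.49   0.8    0.373  2.546  3.11   0.853  1.168] 0.0 0.0
0 42 [0.491 0.03  0.249] [-0.435  0.927  0.348  2.428  3.125  0.868  1.153] 0.0 0.0
0.01 42 [0.478 0.031 0.246] [-0.441  0.94   0.342  2.467  3.114  0.917  1.15 ] 0.0 0.0
0.03 38 [0.466 0.033 0.252] [-0.439  0.901  0.333  2.471  3.141  0.822  1.148] 0.0 0.0
0.05 33 [0.458 0.034 0.258] [-0.429  0.853  0.318  2.457  3.177  0.686  1.141] 0.0 0.0
0.07 28 [0.45  0.034 0.264] [-0.413  0.811  0.294  2.439  3.212  0.55   1.131] 0.0 0.0
0.09 24 [0.44  0.036 0.268] [-0.399  0.781  0.267  2.433  3.235  0.454  1.12 ] 0.0 0.0
0.11 20 [0.43  0.037 0.271] [-0.38   0.756  0.235  2.426  3.256  0.36   1.108] 0.0 0.0
0.13 16 [0.42  0.038 0.273] [-0.356  0.734  0.195  2.418  3.274  0.268  1.097] 0.0 0.0
0.15 12 [0.411 0.039 0.275] [-0.328  0.717  0.148  2.41   3.286  0.18   1.087] 0.0 0.0
[ 0.     0.001 -0.023] [3.1 4.1 0.2]  tcp [0.512 0.13  0.48 ] tip [0.57  0.131 0.324]
[ 0.001  0.    -0.023] [3.1 4.1 0.2]  tcp [0.505 0.13  0.502] tip [0.575 0.138 0.351]
[ 0.001 -0.001 -0.023] [3.1 4.1 0.2]  tcp [0.497 0.129 0.524] t
[... 1592 characters left out ...]
049  0.02 ] [-4.2 -0.9 -3.8]  tcp [0.544 0.147 0.565] tip [0.686 0.196 0.493]
[-0.023  0.046  0.017] [-4.2 -1.1 -4. ]  tcp [0.542 0.133 0.513] tip [0.681 0.175 0.431]
[-0.025  0.042  0.014] [-4.2 -1.3 -4.2]  tcp [0.535 0.118 0.465] tip [0.671 0.151 0.374]
[-0.027  0.038  0.011] [-4.1 -1.4 -4.5]  tcp [0.524 0.102 0.421] tip [0.655 0.127 0.322]
[-0.028  0.034  0.008] [-4.  -1.6 -4.7]  tcp [0.508 0.085 0.383] tip [0.634 0.101 0.276]
[-0.029  0.03   0.005] [-3.9 -1.8 -4.9]  tcp [0.489 0.068 0.35 ] tip [0.61  0.075 0.237]
[-0.029  0.025  0.002] [-3.8 -1.9 -5.2]  tcp [0.467 0.051 0.322] tip [0.583 0.048 0.204]
[-0.029  0.021 -0.   ] [-3.7 -2.  -5.4]  tcp [0.444 0.035 0.301] tip [0.554 0.023 0.177]
```

Run:
```python
from ik import *
np.set_printoptions(precision=3,suppress=True)
qp=np.array([-.49,.8,.373,2.546,3.11,.853,1.168-np.pi])
qc=np.array([-.388,.4511,.0204,1.8979,.2393,.5641,-2.268])
qm=qc.copy(); qm[[1,3,5]]=[.25,2.0,.3]
qn=qm.copy(); qn[4]=3.14; qn[6]=-1.98
Q=[qc+(qm-qc)*k/4 for k in range(5)]+[qm+(qn-qm)*k/18 for k in range(1,19)]+[qn+(qp-qn)*k/10 for k in range(1,11)]
rows([fk(q,P,S) for q in Q])
```

```text
[ 0.     0.001 -0.023] [3.1 4.1 0.2]  tcp [0.512 0.13  0.48 ] tip [0.57  0.131 0.324]
[ 0.001  0.    -0.023] [3.1 4.1 0.2]  tcp [0.505 0.13  0.502] tip [0.575 0.138 0.351]
[ 0.001 -0.001 -0.023] [3.1 4.1 0.2]  tcp [0.497 0.129 0.524] tip [0.578 0.144 0.379]
[ 0.002 -0.001 -0.024] [3.1 4.1 0.1]  tcp [0.487 0.128 0.545] tip [0.579 0.15  0.409]
[ 0.005  0.006 -0.   ] [-2.1  1.7 -9.7]  tcp [0.491 0.121 0.547] tip [0.587 0.137 0.413]
[ 0.005  0.006 -0.   ] [-2.1  1.7 -9.7]  tcp [0.496 0.116 0.55 ] tip [0.597 0.126 0.418]
[ 0.005  0.006 -0.   ] [-2.2  1.7 -9.7]  tcp [0.501 0.111 0.554] tip [0.607 0.116 0.426]
[ 0.005  0.006 -0.   ] [-2.2  1.6 -9.7]  tcp [0.506 0.107 0.558] tip [0.617 0.109 0.435]
[ 0.005  0.006 -0.   ] [-2.2  1.6 -9.7]  tcp [0.512 0.104 0.563] tip [0.628 0.103 0.445]
[ 0.005  0.006 -0.   ] [-2.2  1.6 -9.7]  tcp [0.517 0.103 0.569] tip [0.639 0.1   0.456]
[ 0.005  0.006 -0.   ] [-2.3  1.5 -9.7]  tcp [0.522 0.103 0.574] tip [0.649 0.1   0.467]
[ 0.005  0.006 -0.   ] [-2.3  1.5 -9.7]  tcp [0.527 0.103 0.58 ] tip [0.659 0.101 0.479]
[ 0.005  0.006 -0.   ] [-2.3  1.5 -9.7]  tcp
[... 1032 characters left out ...]
024  0.013] [ 2.7  2.1 -0.3]  tcp [0.54  0.127 0.493] tip [0.678 0.165 0.408]
[ 0.031 -0.023  0.011] [ 2.8  2.1 -0.4]  tcp [0.534 0.115 0.456] tip [0.668 0.146 0.363]
[ 0.03  -0.021  0.009] [ 2.8  2.  -0.6]  tcp [0.524 0.102 0.421] tip [0.655 0.127 0.322]
[ 0.029 -0.02   0.007] [ 2.8  2.  -0.7]  tcp [0.511 0.088 0.39 ] tip [0.639 0.106 0.285]
[ 0.028 -0.019  0.005] [ 2.9  1.9 -0.9]  tcp [0.497 0.075 0.362] tip [0.62  0.085 0.252]
[ 0.027 -0.018  0.003] [ 2.9  1.9 -1. ]  tcp [0.481 0.061 0.338] tip [0.6   0.064 0.223]
[ 0.025 -0.017  0.001] [ 2.9  1.8 -1.2]  tcp [0.463 0.048 0.318] tip [0.578 0.043 0.198]
[ 0.024 -0.015 -0.   ] [ 2.9  1.7 -1.3]  tcp [0.444 0.035 0.301] tip [0.555 0.022 0.177]
```

Call:
{"op": "play_rows", "data": {"rows": [[0, 0, 0, -0.023, 3.1, 4.1, 0], [0, 0.001, 0, -0.023, 3.1, 4.1, 0], [0, 0.001, -0.001, -0.023, 3.1, 4.1, 0], [0, 0.002, -0.001, -0.024, 3.1, 4.1, 0], [0, 0.005, 0.006, 0, -2.1, 1.7, -9.7], [0, 0.005, 0.006, 0, -2.1, 1.7, -9.7], [0, 0.005, 0.006, 0, -2.2, 1.7, -9.7], [0, 0.005, 0.006, 0, -2.2, 1.6, -9.7]]}}

```text
clock: 10.5
tool_pos: [0.5103, 0.1112, 0.5591]
eef_rot: [0.9, 0.245, 0.35, 0.087]
contact_force: [-0.6, -0.5, 0.2]
opening: 0.009
finger_force: 0.0
```

```bash
cat > plan.py <<'E'
import sys
from ik import *
from plant import status
np.set_printoptions(precision=3,suppress=True)
s=status.get_state(); qc=np.array(s['q']); print('t',s['clock'],'q',qc,'F',s['contact_force'],'fkerr',fk(qc,P,S)[0]-s['tool_pos'])
E
python3 plan.py
```

```text
t 10.5 q [-0.511  0.261  0.18   1.988  0.751  0.257 -2.063] F [-0.59  -0.475  0.167] fkerr [0.003 0.    0.001]
```

Call:
{"op": "play_rows", "data": {"rows": [[0, 0.005, 0.006, 0, -2.2, 1.6, -9.7], [0, 0.005, 0.006, 0, -2.2, 1.6, -9.7], [0, 0.005, 0.006, 0, -2.3, 1.5, -9.7], [0, 0.005, 0.006, 0, -2.3, 1.5, -9.7]]}}

```text
clock: 11.0
tool_pos: [0.5313, 0.1083, 0.581]
eef_rot: [0.741, 0.503, 0.367, 0.252]
contact_force: [0.4, -0.5, 0.0]
opening: 0.0
finger_force: 0.0
```

```bash
cat plan.py > p2.py
cat >> p2.py <<'E'
qn=np.array(eval(sys.argv[1])); N=int(sys.argv[2]); rows([fk(qc+(qn-qc)*k/N,P,S) for k in range(N+1)])
E
python3 p2.py "[-.4,.25,.05,2.0,3.14,.3,-1.98]" 12
```

```text
t 11.0 q [-0.744  0.285  0.5    1.995  1.513  0.128 -2.155] F [ 0.376 -0.506  0.02 ] fkerr [ 0.003 -0.     0.001]
[0.    0.002 0.001] [-0.8  0.4 -8.3]  tcp [0.536 0.108 0.583] tip [0.67  0.108 0.485]
[0.001 0.003 0.   ] [-1.   0.5 -8.3]  tcp [0.538 0.108 0.585] tip [0.674 0.109 0.49 ]
[0.001 0.003 0.   ] [-1.2  0.6 -8.3]  tcp [0.54  0.109 0.588] tip [0.678 0.112 0.495]
[ 0.002  0.004 -0.   ] [-1.5  0.7 -8.2]  tcp [0.542 0.111 0.591] tip [0.682 0.116 0.502]
[ 0.002  0.004 -0.   ] [-1.7  0.7 -8.2]  tcp [0.544 0.113 0.594] tip [0.686 0.122 0.508]
[ 0.002  0.005 -0.   ] [-1.9  0.7 -8.2]  tcp [0.545 0.117 0.598] tip [0.689 0.129 0.516]
[ 0.002  0.005 -0.001] [-2.1  0.7 -8.1]  tcp [0.546 0.121 0.601] tip [0.692 0.139 0.523]
[ 0.002  0.006 -0.001] [-2.3  0.7 -8.1]  tcp [0.547 0.126 0.605] tip [0.694 0.149 0.531]
[ 0.002  0.007 -0.001] [-2.5  0.6 -8. ]  tcp [0.547 0.132 0.609] tip [0.694 0.162 0.539]
[ 0.002  0.007 -0.001] [-2.7  0.5 -8. ]  tcp [0.546 0.138 0.613] tip [0.693 0.175 0.546]
[ 0.002  0.008 -0.001] [-2.8  0.4 -8. ]  tcp [0.544 0.145 0.617] tip [0.691 0.19  0.553]
[ 0.001  0.008 -0.002] [-3.   0.3 -7.9]  tcp [0.542 0.153 0.62 ] tip [0.687 0.206 0.559]
```

Call:
{"op": "play_rows", "data": {"rows": [[0, 0, 0.002, 0.001, -0.8, 0.4, -8.3], [0, 0.001, 0.003, 0, -1, 0.5, -8.3], [0, 0.001, 0.003, 0, -1.2, 0.6, -8.3], [0, 0.002, 0.004, 0, -1.5, 0.7, -8.2], [0, 0.002, 0.004, 0, -1.7, 0.7, -8.2], [0, 0.002, 0.005, 0, -1.9, 0.7, -8.2]]}}

```text
clock: 11.75
tool_pos: [0.5427, 0.1171, 0.5964]
eef_rot: [0.431, 0.749, 0.286, 0.413]
contact_force: [0.1, 0.0, 0.4]
opening: 0.008
finger_force: 0.0
```

```bash
python3 p2.py "[-.4,.25,.05,2.0,3.14,.3,-1.98]" 8
```

```text
t 11.75 q [-0.558  0.268  0.257  1.993  2.29   0.215 -2.03 ] F [0.05  0.043 0.408] fkerr [ 0.004 -0.     0.002]
[ 0.001  0.004 -0.001] [-1.6  0.5 -6.1]  tcp [0.547 0.12  0.601] tip [0.692 0.136 0.522]
[ 0.001  0.004 -0.001] [-1.7  0.5 -6.1]  tcp [0.548 0.123 0.604] tip [0.694 0.143 0.528]
[ 0.001  0.005 -0.001] [-1.8  0.5 -6.1]  tcp [0.548 0.127 0.607] tip [0.695 0.152 0.534]
[ 0.001  0.005 -0.001] [-1.9  0.4 -6. ]  tcp [0.547 0.132 0.61 ] tip [0.695 0.161 0.539]
[ 0.001  0.005 -0.001] [-2.   0.4 -6. ]  tcp [0.547 0.136 0.613] tip [0.694 0.171 0.545]
[ 0.001  0.006 -0.001] [-2.1  0.4 -6. ]  tcp [0.546 0.142 0.615] tip [0.693 0.182 0.55 ]
[ 0.001  0.006 -0.001] [-2.2  0.3 -6. ]  tcp [0.544 0.147 0.618] tip [0.69  0.194 0.554]
[ 0.001  0.006 -0.001] [-2.3  0.3 -6. ]  tcp [0.542 0.153 0.62 ] tip [0.687 0.206 0.559]
```

Call:
{"op": "play_rows", "data": {"rows": [[0, 0.001, 0.004, -0.001, -1.6, 0.5, -6.1], [0, 0.001, 0.004, -0.001, -1.7, 0.5, -6.1], [0, 0.001, 0.005, -0.001, -1.8, 0.5, -6.1], [0, 0.001, 0.005, -0.001, -1.9, 0.4, -6], [0, 0.001, 0.005, -0.001, -2, 0.4, -6]]}}

```text
clock: 12.38
tool_pos: [0.5428, 0.1346, 0.6124]
eef_rot: [0.182, 0.819, 0.235, 0.49]
contact_force: [0.1, -0.3, 0.2]
opening: 0.009
finger_force: 0.0
```

```bash
cat > p3.py <<'E'
from plan import *
def tool2(t): return tool(-6.5,t)*Ro.from_euler('z',np.pi)
bar=np.array([.577,.02,.125]); p0,u=hook(bar,42,off=.018)
qp,e,a=ik(p0-.07*u,tool2(42),np.array([-.49,.8,.373,2.5,3.11,.853,-1.98])); print(qp,e,a)
qi,e,a=ik(p0-.09*u+.08*zh,tool2(42),qp-[0,.2,0,.1,0,.2,0]); print(qi,e,a)
N=11; rows([fk(qc+(qi-qc)*k/N,P,S) for k in range(N+1)])
E
python3 p3.py
```

```text
t 12.375 q [-0.396  0.253  0.05   1.992  2.743  0.268 -1.911] F [ 0.083 -0.275  0.161] fkerr [0.004 0.    0.002]
[-0.491  0.8    0.374  2.546  3.112  0.853 -1.975] 0.000569400643277905 5.3946753654840814e-05
[-0.591  0.513  0.467  2.488  3.089  0.51  -1.888] 0.005291248723685958 0.001005958119619623
[ 0.016 -0.023  0.006] [ 2.6  1.1 -2.4]  tcp [0.543 0.125 0.587] tip [0.689 0.155 0.513]
[ 0.017 -0.022  0.005] [ 2.5  1.2 -2.4]  tcp [0.538 0.116 0.561] tip [0.681 0.141 0.481]
[ 0.017 -0.021  0.005] [ 2.4  1.3 -2.4]  tcp [0.532 0.106 0.537] tip [0.672 0.127 0.45 ]
[ 0.018 -0.019  0.004] [ 2.3  1.4 -2.4]  tcp [0.523 0.097 0.513] tip [0.661 0.113 0.422]
[ 0.018 -0.018  0.003] [ 2.2  1.5 -2.4]  tcp [0.514 0.087 0.492] tip [0.648 0.1   0.394]
[ 0.019 -0.016  0.002] [ 2.1  1.6 -2.4]  tcp [0.502 0.078 0.472] tip [0.633 0.086 0.369]
[ 0.019 -0.015  0.001] [ 2.   1.6 -2.4]  tcp [0.49  0.069 0.453] tip [0.617 0.073 0.346]
[ 0.019 -0.014  0.   ] [ 1.9  1.7 -2.4]  tcp [0.477 0.06  0.436] tip [0.6   0.06  0.325]
[ 0.019 -0.012 -0.   ] [ 1.8  1.7 -2.4]  tcp [0.462 0.052 0.421] tip [0.581 0.047 0.305]
[ 0.019 -0.011 -0.001] [ 1.7  1.8 -2.3]  tcp [0.447 0.044 0.407] tip [0.562 0.035 0.288]
[ 0.019 -0.01  -0.002] [ 1.6  1.8 -2.3]  tcp [0.431 0.037 0.395] tip [0.541 0.024 0.272]
```

Call:
{"op": "play_rows", "data": {"rows": [[0, 0.016, -0.023, 0.006, 2.6, 1.1, -2.4], [0, 0.017, -0.022, 0.005, 2.5, 1.2, -2.4], [0, 0.017, -0.021, 0.005, 2.4, 1.3, -2.4], [0, 0.018, -0.019, 0.004, 2.3, 1.4, -2.4], [0, 0.018, -0.018, 0.003, 2.2, 1.5, -2.4], [0, 0.019, -0.016, 0.002, 2.1, 1.6, -2.4], [0, 0.019, -0.015, 0.001, 2, 1.6, -2.4], [0, 0.019, -0.014, 0, 1.9, 1.7, -2.4]]}}

```text
clock: 13.38
tool_pos: [0.4706, 0.0602, 0.4328]
eef_rot: [0.096, 0.91, 0.037, 0.402]
contact_force: [0.3, -0.0, -0.4]
opening: 0.005
finger_force: 0.0
```

Call:
{"op": "play_rows", "data": {"rows": [[0, 0.019, -0.012, 0, 1.8, 1.7, -2.4], [0, 0.019, -0.011, -0.001, 1.7, 1.8, -2.3], [0, 0.019, -0.01, -0.002, 1.6, 1.8, -2.3], [0, 0, 0, 0, 0, 0, 0]]}}

```text
clock: 13.88
tool_pos: [0.4239, 0.0371, 0.391]
eef_rot: [0.057, 0.933, -0.023, 0.356]
contact_force: [0.2, -0.2, 0.5]
opening: 0.005
finger_force: 0.0
```

```bash
cat > p4.py <<'E'
from plan import *
import sys
def tool2(t): return tool(-6.5,t)*Ro.from_euler('z',np.pi)
def go(p,t):
    R=Ro.from_quat(s['eef_rot']); T=tool2(t); print('tip',s['tool_pos']+.166*R.as_matrix()[:,2],'pos',s['tool_pos'],'tilt',np.degrees(np.arccos(-R.as_matrix()[2,2])))
    print('shift in final axes',T.inv().apply(p-s['tool_pos']),'in now axes',R.inv().apply(p-s['tool_pos']),'turn',np.degrees((R.inv()*T).as_rotvec()))
    print('ik',ik(p,T,qc))
E
python3 - <<'E'
from p4 import *
bar=np.array([.577,.02,.125]); p0,u=hook(bar,42,off=.018); go(p0-.07*u,42)
from h import *
save('wrist','w4.png')
for l in('drawer_handle',):
    for x in finder.spot_in('wrist',l)[:2]: print(l,x['score'],cam2world('wrist',np.array(x['at'])))
xh=np.array([.9936,-.1132,0]); yh=np.array([.1132,.9936,0])
for y in(-.07,0,.07): print('bar',y,pix('wrist',bar+y*yh),'edge lower',pix('wrist',bar+y*yh+.01*xh+[0,0,.035]))
E
```

```text
t 13.875 q [-0.449  0.485  0.232  2.493  2.821  0.528 -1.637] F [ 0.196 -0.197  0.48 ] fkerr [ 0.003 -0.001  0.001]
tip [0.534 0.023 0.267] pos [0.424 0.037 0.391] tilt 41.74419833991018
shift in final axes [0.046 0.    0.081] in now axes [0.045 0.001 0.081] turn [-0.5   -0.257 -0.304]
ik (array([-0.352,  0.758,  0.123,  2.538,  2.892,  0.852, -1.744]), np.float64(0.011106625873215979), np.float64(0.0020487730146671627))
bar -0.07 [174.3454 110.3191] edge lower [171.1232 150.4238]
bar 0 [258.3898 109.7939] edge lower [258.5604 149.9765]
bar 0.07 [342.8348 109.2662] edge lower [346.4312 149.527 ]
```

View pics/w4.png

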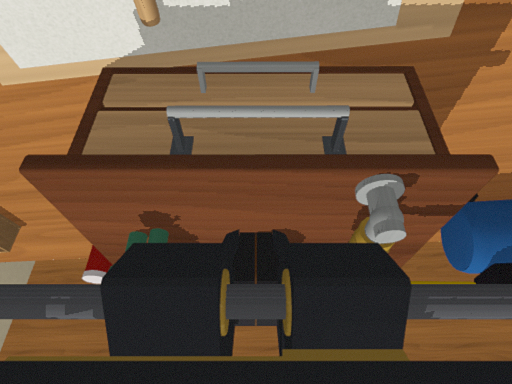

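The wrist picture shows the upper bar at row 112, columns 168–349, where I predicted (258,110), and the board's lower edge at row 155, where I predicted 150. So there's about 2–3 mm to correct along the finger's thickness. I'll move to the pre-position.

Call:
{"op": "play_rows", "data": {"rows": [[0, 0.022, 0, 0.02, 0, 0, 0], [0, 0.021, 0, 0.025, -0.5, 0, 0], [0, 0, 0, 0.02, 0, -0.2, 0], [0, 0, 0, 0.016, 0, 0, 0], [0, 0, 0, 0, 0, 0, 0]]}}

```text
clock: 14.6
tool_pos: [0.4473, 0.0342, 0.305]
eef_rot: [0.056, 0.932, -0.02, 0.357]
contact_force: [-0.0, 0.4, 1.1]
opening: 0.004
finger_force: 0.0
```

Run:
```python
from p4 import *
bar=np.array([.577,.02,.125]); p0,u=hook(bar,42,off=.021); go(p0-.07*u,42); go(p0,42)
from h import *
im=save('wrist','w5.png')
yh=np.array([.1132,.9936,0]); xh=np.array([.9936,-.1132,0])
for y in(-.05,0.05): print('bar',y,pix('wrist',bar+y*yh),'edge lower',pix('wrist',bar+y*yh+.01*xh+[0,0,.035]))
g=np.asarray(im).mean(2)
for c in (190,330): print(c,g[0:240:4,c].round())
```

```text
t 14.6 q [-0.208  0.725 -0.1    2.509  2.715  0.84  -1.54 ] F [-0.007  0.439  1.133] fkerr [ 0.003 -0.001  0.001]
tip [0.557 0.021 0.181] pos [0.447 0.034 0.305] tilt 41.91251230127963
shift in final axes [0.002 0.001 0.001] in now axes [0.002 0.001 0.001] turn [-0.111 -0.087 -0.32 ]
ik (array([-0.217,  0.737, -0.102,  2.523,  2.711,  0.866, -1.544]), np.float64(0.0007981872637411864), np.float64(0.00015104940249133453))
tip [0.557 0.021 0.181] pos [0.447 0.034 0.305] tilt 41.91251230127963
shift in final axes [0.002 0.001 0.071] in now axes [0.002 0.001 0.071] turn [-0.111 -0.087 -0.32 ]
ik (array([-0.172,  0.867, -0.097,  2.407,  2.761,  0.881, -1.534]), np.float64(0.0021805796600019526), np.float64(0.00028525671455293007))
bar -0.05 [178.4242 179.3345] edge lower [174.4525 236.666 ]
bar 0.05 [336.9825 178.6446] edge lower [341.5851 236.0403]
190 [218. 214. 213. 218. 218. 214. 213. 215. 166. 151. 151. 154. 152. 149.
 154. 151. 152. 149. 151. 151. 111. 115. 117. 112. 109.  91. 106. 111.
 108.  98.  93.  91.  94. 100. 105. 103. 100. 115. 118.  37.  61.  97.
 100.  95. 122. 159. 171. 101.  98.  96.  97.  98.  93.  89.  93.  97.
  94. 101. 101.  96.]
330 [213. 214. 214. 214. 216. 213. 146. 157. 157. 155. 156. 155. 157. 155.
 157. 151. 140. 120. 120. 118. 118.  71.  73.  68.  78.  99. 110. 109.
 117. 113.  97. 100. 107. 102. 102.  99. 103. 113. 124.  37.  82.  98.
 101.  97. 114. 148. 170.  97.  89.  96.  88.  93.  98.  98.  97.  89.
  93.  99.  93.  92.]
```

View pics/w5.png

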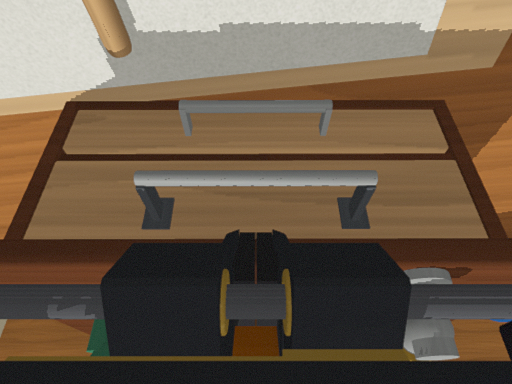

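The bar is at row 179 as predicted, and the board edge is at row 240 (predicted 236). I'll centre the finger in the gap and slide it in.

Call:
{"op": "play_rows", "data": {"rows": [[0, 0.004, 0, 0.015, 0, 0, 0], [0, 0, 0, 0.02, 0, 0, 0], [0, 0, 0, 0.012, 0, 0, 0], [0, 0, 0, 0.008, 0, 0, 0]]}}

```text
clock: 15.15
tool_pos: [0.4795, 0.0304, 0.2617]
eef_rot: [0.055, 0.932, -0.02, 0.356]
contact_force: [-0.2, -0.3, 0.4]
opening: 0.004
finger_force: 0.0
```

Call:
{"op": "play_rows", "data": {"rows": [[0, 0, 0, 0.008, 0, 0, 0], [0, 0, 0, 0.007, 0, 0, 0], [0, 0, 0, 0, 0, 0, 0]]}}

```text
clock: 15.52
tool_pos: [0.4893, 0.0291, 0.2502]
eef_rot: [0.055, 0.933, -0.02, 0.356]
contact_force: [-0.1, 0.5, -0.9]
opening: 0.004
finger_force: 0.0
```

Run:
```python
from p4 import *
bar=np.array([.577,.02,.125]); p0,u=hook(bar,42,off=.019); go(p0,42)
```

```text
t 15.525 q [-0.164  0.864 -0.101  2.407  2.765  0.876 -1.537] F [-0.131  0.526 -0.907] fkerr [ 0.003 -0.001  0.001]
tip [0.599 0.016 0.126] pos [0.489 0.029 0.25 ] tilt 41.78916608795031
shift in final axes [-0.001  0.001  0.002] in now axes [-0.001  0.001  0.002] turn [-0.084 -0.211 -0.274]
ik (array([-0.172,  0.871, -0.099,  2.411,  2.761,  0.889, -1.536]), np.float64(0.0003159203195382229), np.float64(7.085314386655954e-05))
```

Call:
{"op": "play_rows", "data": {"rows": [[0, 0, 0, 0.004, 0, 0, 0], [0, 0.003, 0, -0.0027, 0, 0, 0], [0, 0.003, 0, -0.0027, 0, 0, 0], [0, 0.003, 0, -0.0027, 0, 0, 0]]}}

```text
clock: 16.02
tool_pos: [0.4811, 0.0302, 0.2482]
eef_rot: [0.056, 0.932, -0.02, 0.359]
contact_force: [5.2, -0.8, 0.1]
opening: 0.007
finger_force: 2.0
```

Call:
{"op": "play_rows", "data": {"rows": [[0, 0.003, 0, -0.0027, 0, 0, 0], [0, 0.003, 0, -0.0027, 0, 0, 0]]}}

```text
clock: 16.27
tool_pos: [0.473, 0.0312, 0.2482]
eef_rot: [0.056, 0.932, -0.02, 0.359]
contact_force: [5.2, -1.0, -0.4]
opening: 0.003
finger_force: 2.0
```

```bash
cat > p5.py <<'E'
from p4 import *
# tip-based: distance pulled of tool relative to contact estimate; next poses
R=Ro.from_quat(s['eef_rot']).as_matrix(); t=np.degrees(np.arccos(-R[2,2])); tip=s['tool_pos']+.166*R[:,2]
th=np.radians(t); n=np.cos(th)*xh+np.sin(th)*zh
# bar contact: solve bar centre on lower finger face at z=.125
# bar = tip - d*u - .014 n
u=R[:,2]; d=(tip[2]-.014*n[2]-.125)/u[2]; b=tip-d*u-.014*n
print('tilt',t,'tip',tip,'d',d,'bar x out',-(b-np.array([.577,.02,.125]))@xh, 'Fx',np.array(s['contact_force'])@xh,'Fz',s['contact_force'][2])
E
python3 p5.py
```

```text
t 16.275 q [-0.174  0.878 -0.114  2.457  2.76   0.944 -1.559] F [ 5.176 -1.001 -0.37 ] fkerr [ 0.003 -0.001  0.001]
tilt 42.112759134811846 tip [0.584 0.018 0.125] d 0.012587093286999102 bar x out 0.01207653580138157 Fx 5.256496860104111 Fz -0.37006562583232266
```

The drawer is moving, about 12 mm out at about 5 N. Next I continue with the tilt reducing.

```bash
cat > p6.py <<'E'
from p5 import *
s0=-(b-np.array([.577,.02,.125]))@xh; s1,t1,d1,N=map(float,sys.argv[1:5]); N=int(N)
po=[]
for k in range(N+1):
    f=k/N; tt=t+(t1-t)*f
    p,_=hook(np.array([.577,.02,.125])-(s0+(s1-s0)*f)*xh,tt,d=d+(d1-d)*f); po.append((p,tool2(tt)))
rows(po); print(ik(po[-1][0],po[-1][1],qc))
E
python3 p6.py .092 22 .017 16
```

```text
t 16.275 q [-0.174  0.878 -0.114  2.457  2.76   0.944 -1.559] F [ 5.176 -1.001 -0.37 ] fkerr [ 0.003 -0.001  0.001]
tilt 42.112759134811846 tip [0.584 0.018 0.125] d 0.012587093286999102 bar x out 0.01207653580138157 Fx 5.256496860104111 Fz -0.37006562583232266
[ 0.    -0.    -0.003] [-0.   1.3 -0. ]  tcp [0.471 0.032 0.25 ] tip [0.579 0.02  0.124]
[ 0.    -0.    -0.003] [-0.   1.3  0. ]  tcp [0.469 0.032 0.252] tip [0.574 0.02  0.124]
[ 0.001 -0.    -0.003] [ 0.   1.3 -0. ]  tcp [0.467 0.033 0.253] tip [0.569 0.021 0.123]
[ 0.001 -0.    -0.002] [0.  1.3 0. ]  tcp [0.465 0.033 0.255] tip [0.564 0.021 0.123]
[ 0.001 -0.    -0.002] [-0.   1.3  0. ]  tcp [0.463 0.033 0.256] tip [0.56  0.022 0.122]
[ 0.001 -0.    -0.002] [-0.   1.3  0. ]  tcp [0.461 0.033 0.258] tip [0.555 0.023 0.121]
[ 0.001 -0.    -0.002] [0.  1.3 0. ]  tcp [0.459 0.033 0.259] tip [0.55  0.023 0.121]
[ 0.001 -0.    -0.002] [-0.   1.3  0. ]  tcp [0.457 0.034 0.261] tip [0.545 0.024 0.12 ]
[ 0.001 -0.    -0.002] [ 0.   1.3 -0. ]  tcp [0.455 0.034 0.262] tip [0.54  0.024 0.119]
[ 0.001 -0.    -0.002] [-0.   1.3 -0. ]  tcp [0.454 0.034 0.263] tip [0.535 0.025 0.119]
[ 0.001 -0.    -0.002] [-0.   1.3 -0. ]  tcp [0.452 0.034 0.264] tip [0.53  0.025 0.118]
[ 0.001 -0.    -0.002] [-0.   1.3  0. ]  tcp [0.45  0.034 0.265] tip [0.525 0.026 0.117]
[ 0.001 -0.    -0.002] [0.  1.3 0. ]  tcp [0.448 0.035 0.266] tip [0.52  0.026 0.117]
[ 0.001 -0.    -0.002] [-0.   1.3 -0. ]  tcp [0.447 0.035 0.267] tip [0.515 0.027 0.116]
[ 0.001 -0.    -0.001] [ 0.   1.3 -0. ]  tcp [0.445 0.035 0.268] tip [0.51  0.028 0.115]
[ 0.001 -0.    -0.001] [-0.   1.3 -0. ]  tcp [0.443 0.035 0.268] tip [0.505 0.028 0.114]
(array([-0.206,  0.742, -0.043,  2.396,  2.715,  0.392, -1.49 ]), np.float64(0.012272331406338594), np.float64(0.0027073327927062485))
```

Call:
{"op": "play_rows", "data": {"rows": [[0, 0.0004, 0, -0.0027, 0, 1.2, 0], [0, 0.0005, 0, -0.0026, 0, 1.2, 0], [0, 0.0006, 0, -0.0025, 0, 1.2, 0], [0, 0.0007, 0, -0.0024, 0, 1.2, 0], [0, 0.0008, 0, -0.0023, 0, 1.2, 0], [0, 0.0009, 0, -0.0022, 0, 1.2, 0]]}}

```text
clock: 17.02
tool_pos: [0.4621, 0.0325, 0.2584]
eef_rot: [0.057, 0.951, -0.017, 0.302]
contact_force: [5.6, -1.2, 9.3]
opening: 0.008
finger_force: 4.8
```

```bash
sed -i 's/np.round(R.inv().apply(p2-p),3)/np.round(R.inv().apply(p2-p)*1e3,1)/' ik.py; python3 p6.py .092 20 .017 12
```

```text
t 17.025 q [-0.174  0.816 -0.106  2.44   2.739  0.747 -1.529] F [ 5.61  -1.235  9.291] fkerr [ 0.003 -0.001  0.   ]
tilt 35.22945955963579 tip [0.557 0.021 0.123] d 0.012618654048139069 bar x out 0.03849622278158058 Fx 5.713876118385464 Fz 9.290948178502946
[ 0.3 -0.  -1.9] [-0.   1.3  0. ]  tcp [0.461 0.033 0.26 ] tip [0.553 0.023 0.122]
[ 0.3 -0.  -1.8] [0.  1.3 0. ]  tcp [0.46  0.033 0.261] tip [0.549 0.023 0.121]
[ 0.4 -0.  -1.7] [-0.   1.3 -0. ]  tcp [0.458 0.034 0.262] tip [0.544 0.024 0.121]
[ 0.4 -0.  -1.6] [-0.   1.3  0. ]  tcp [0.457 0.034 0.263] tip [0.54  0.024 0.12 ]
[ 0.5 -0.  -1.5] [ 0.   1.3 -0. ]  tcp [0.456 0.034 0.264] tip [0.536 0.025 0.119]
[ 0.6 -0.  -1.4] [0.  1.3 0. ]  tcp [0.455 0.034 0.265] tip [0.531 0.025 0.118]
[ 0.6 -0.  -1.4] [ 0.   1.3 -0. ]  tcp [0.454 0.034 0.266] tip [0.527 0.026 0.118]
[ 0.7 -0.  -1.3] [-0.   1.3 -0. ]  tcp [0.453 0.034 0.267] tip [0.522 0.026 0.117]
[ 0.7 -0.  -1.2] [0.  1.3 0. ]  tcp [0.451 0.034 0.268] tip [0.518 0.027 0.116]
[ 0.8 -0.  -1.1] [-0.   1.3 -0. ]  tcp [0.45  0.034 0.269] tip [0.513 0.027 0.115]
[ 0.8 -0.  -1. ] [-0.   1.3  0. ]  tcp [0.449 0.035 0.269] tip [0.509 0.028 0.115]
[ 0.9 -0.  -0.9] [-0.   1.3 -0. ]  tcp [0.448 0.035 0.27 ] tip [0.504 0.028 0.114]
(array([-0.209,  0.735, -0.023,  2.366,  2.707,  0.317, -1.471]), np.float64(0.009723352120925644), np.float64(0.002189729249934253))
```

Call:
{"op": "play_rows", "data": {"rows": [[0, 0.0003, 0, -0.002, 0, 1.2, 0], [0, 0.0004, 0, -0.002, 0, 1.2, 0], [0, 0.0005, 0, -0.0019, 0, 1.2, 0], [0, 0.0005, 0, -0.0018, 0, 1.2, 0], [0, 0.0006, 0, -0.0017, 0, 1.2, 0], [0, 0.0006, 0, -0.0016, 0, 1.2, 0]]}}

```text
clock: 17.77
tool_pos: [0.4548, 0.0333, 0.2669]
eef_rot: [0.058, 0.968, -0.013, 0.244]
contact_force: [5.2, -0.8, 15.1]
opening: 0.004
finger_force: 5.9
```

```bash
python3 p6.py .105 18 .016 10
```

```text
t 17.775 q [-0.179  0.765 -0.082  2.407  2.715  0.54  -1.493] F [ 5.247 -0.803 15.066] fkerr [ 0.002 -0.001  0.   ]
tilt 28.24072385708529 tip [0.533 0.024 0.121] d 0.012464497576090736 bar x out 0.06258432111865667 Fx 5.304227703431866 Fz 15.06629169735678
[ 1.  -0.  -1.4] [-0.  1.  0.]  tcp [0.453 0.034 0.268] tip [0.529 0.025 0.12 ]
[ 1.  -0.  -1.3] [-0.  1. -0.]  tcp [0.452 0.034 0.268] tip [0.525 0.026 0.119]
[ 1.1 -0.  -1.2] [ 0.  1. -0.]  tcp [0.45  0.034 0.269] tip [0.52  0.026 0.119]
[ 1.1 -0.  -1.2] [-0.  1. -0.]  tcp [0.449 0.035 0.27 ] tip [0.516 0.027 0.118]
[ 1.2 -0.  -1.1] [ 0.  1. -0.]  tcp [0.447 0.035 0.27 ] tip [0.512 0.027 0.117]
[ 1.2 -0.  -1. ] [0. 1. 0.]  tcp [0.446 0.035 0.271] tip [0.508 0.028 0.117]
[ 1.2 -0.  -1. ] [-0.  1. -0.]  tcp [0.444 0.035 0.271] tip [0.504 0.028 0.116]
[ 1.3 -0.  -0.9] [-0.  1. -0.]  tcp [0.443 0.035 0.271] tip [0.499 0.029 0.115]
[ 1.3 -0.  -0.8] [0. 1. 0.]  tcp [0.441 0.035 0.272] tip [0.495 0.029 0.115]
[ 1.3 -0.  -0.8] [ 0.  1. -0.]  tcp [0.44  0.036 0.272] tip [0.491 0.03  0.114]
(array([-0.213,  0.724, -0.021,  2.371,  2.691,  0.277, -1.458]), np.float64(0.006079520636533117), np.float64(0.0013863142112372161))
```

Friction is holding the finger's contact point on the bar, and the vertical load has grown to 15 N. I'll lift slightly while going on.

Call:
{"op": "play_rows", "data": {"rows": [[0, 0.001, 0, -0.0024, 0, 1, 0], [0, 0.0011, 0, -0.0022, 0, 1, 0], [0, 0.0013, 0, -0.0019, 0, 0.8, 0], [0, 0.0013, 0, -0.0018, 0, 0.8, 0]]}}

```text
clock: 18.27
tool_pos: [0.4458, 0.0344, 0.2711]
eef_rot: [0.058, 0.976, -0.011, 0.21]
contact_force: [5.6, -0.8, 2.8]
opening: 0.002
finger_force: 3.3
```

```bash
python3 p6.py .105 18 .0125 10
```

```text
t 18.275 q [-0.187  0.741 -0.067  2.4    2.701  0.44  -1.477] F [ 5.609 -0.794  2.825] fkerr [ 0.002 -0.001  0.   ]
tilt 24.31111133733805 tip [0.514 0.027 0.12 ] d 0.01197913775527645 bar x out 0.0813325013606828 Fx 5.6627501160576355 Fz 2.824878347173611
[ 0.5 -0.  -0.8] [0.  0.6 0. ]  tcp [0.445 0.035 0.272] tip [0.511 0.027 0.12 ]
[ 0.5 -0.  -0.7] [ 0.   0.6 -0. ]  tcp [0.444 0.035 0.272] tip [0.509 0.028 0.119]
[ 0.5 -0.  -0.7] [ 0.   0.6 -0. ]  tcp [0.444 0.035 0.273] tip [0.507 0.028 0.119]
[ 0.5 -0.  -0.7] [ 0.   0.6 -0. ]  tcp [0.443 0.035 0.273] tip [0.504 0.028 0.119]
[ 0.5 -0.  -0.7] [-0.   0.6  0. ]  tcp [0.442 0.035 0.273] tip [0.502 0.029 0.119]
[ 0.5 -0.  -0.6] [-0.   0.6 -0. ]  tcp [0.442 0.035 0.274] tip [0.499 0.029 0.118]
[ 0.5 -0.  -0.6] [-0.   0.6 -0. ]  tcp [0.441 0.036 0.274] tip [0.497 0.029 0.118]
[ 0.5 -0.  -0.6] [0.  0.6 0. ]  tcp [0.44  0.036 0.275] tip [0.495 0.029 0.118]
[ 0.5 -0.  -0.6] [ 0.   0.6 -0. ]  tcp [0.439 0.036 0.275] tip [0.492 0.03  0.118]
[ 0.6 -0.  -0.5] [-0.   0.6 -0. ]  tcp [0.439 0.036 0.275] tip [0.49  0.03  0.117]
(array([-0.215,  0.716, -0.019,  2.373,  2.684,  0.27 , -1.451]), np.float64(0.004139820717322303), np.float64(0.0009467718936559519))
```

Call:
{"op": "play_rows", "data": {"rows": [[0, 0.0028, 0, -0.0014, 0, 0.3, 0], [0, 0.0028, 0, -0.0014, 0, 0.3, 0], [0, 0.0028, 0, -0.0014, 0, 0.3, 0], [0, 0.0028, 0, -0.0014, 0, 0.3, 0], [0, 0.0028, 0, -0.0014, 0, 0.3, 0], [0, 0.0028, 0, -0.0013, 0, 0.3, 0], [0, 0.0015, 0, -0.0007, 0, 0.3, 0]]}}

```text
clock: 19.15
tool_pos: [0.4259, 0.0367, 0.2726]
eef_rot: [0.059, 0.979, -0.01, 0.194]
contact_force: [5.1, -1.6, 11.3]
opening: 0.009
finger_force: 4.6
```

```bash
python3 p6.py .142 19 .0125 14
```

```text
t 19.15 q [-0.194  0.731 -0.078  2.441  2.693  0.438 -1.488] F [ 5.116 -1.605 11.306] fkerr [ 0.002 -0.001  0.   ]
tilt 22.356892827339486 tip [0.489 0.03  0.119] d 0.012168717143144957 bar x out 0.10642582967296664 Fx 5.264719476876168 Fz 11.305598067519993
[ 1.7 -0.  -0.9] [0.  0.2 0. ]  tcp [0.424 0.037 0.273] tip [0.486 0.03  0.119]
[ 1.7 -0.  -0.9] [-0.   0.2  0. ]  tcp [0.422 0.038 0.273] tip [0.484 0.031 0.119]
[ 1.7 -0.  -0.9] [ 0.   0.2 -0. ]  tcp [0.42  0.038 0.273] tip [0.481 0.031 0.119]
[ 1.7 -0.  -0.9] [0.  0.2 0. ]  tcp [0.418 0.038 0.273] tip [0.479 0.031 0.119]
[ 1.7 -0.  -0.8] [-0.   0.2  0. ]  tcp [0.416 0.038 0.273] tip [0.476 0.032 0.119]
[ 1.7 -0.  -0.8] [0.  0.2 0. ]  tcp [0.415 0.039 0.274] tip [0.473 0.032 0.118]
[ 1.7 -0.  -0.8] [ 0.   0.2 -0. ]  tcp [0.413 0.039 0.274] tip [0.471 0.032 0.118]
[ 1.7 -0.  -0.8] [0.  0.2 0. ]  tcp [0.411 0.039 0.274] tip [0.468 0.032 0.118]
[ 1.7 -0.  -0.8] [ 0.   0.2 -0. ]  tcp [0.409 0.039 0.274] tip [0.466 0.033 0.118]
[ 1.7 -0.  -0.8] [0.  0.2 0. ]  tcp [0.407 0.039 0.274] tip [0.463 0.033 0.118]
[ 1.7 -0.  -0.8] [ 0.   0.2 -0. ]  tcp [0.405 0.04  0.274] tip [0.461 0.033 0.118]
[ 1.7 -0.  -0.8] [0.  0.2 0. ]  tcp [0.403 0.04  0.274] tip [0.458 0.034 0.118]
[ 1.8 -0.  -0.8] [ 0.   0.2 -0. ]  tcp [0.401 0.04  0.275] tip [0.456 0.034 0.118]
[ 1.8 -0.  -0.8] [ 0.   0.2 -0. ]  tcp [0.399 0.04  0.275] tip [0.453 0.034 0.118]
(array([-0.215,  0.719, -0.087,  2.492,  2.677,  0.417, -1.498]), np.float64(0.0006458367917287157), np.float64(7.699596978651096e-05))
```

Now 106 mm out, so I slow to 20 mm/s (2.5 mm per row) and relieve the vertical load on the way.

Call:
{"op": "play_rows", "data": {"rows": [[0, 0.0017, 0, -0.0014, 0, 0.2, 0], [0, 0.0017, 0, -0.0012, 0, 0.2, 0], [0, 0.0017, 0, -0.001, 0, 0.2, 0], [0, 0.0017, 0, -0.001, 0, 0.2, 0], [0, 0.0017, 0, -0.001, 0, 0.2, 0], [0, 0.0017, 0, -0.001, 0, 0.2, 0]]}}

```text
clock: 19.9
tool_pos: [0.4132, 0.0383, 0.2741]
eef_rot: [0.059, 0.982, -0.009, 0.181]
contact_force: [4.7, -1.3, -0.1]
opening: 0.004
finger_force: 2.5
```

Call:
{"op": "play_rows", "data": {"rows": [[0, 0.0017, 0, -0.001, 0, 0.2, 0], [0, 0.0017, 0, -0.001, 0, 0.2, 0], [0, 0.0017, 0, -0.001, 0, 0.2, 0], [0, 0.0017, 0, -0.001, 0, 0.2, 0]]}}

```text
clock: 20.4
tool_pos: [0.4053, 0.0392, 0.2752]
eef_rot: [0.059, 0.983, -0.009, 0.173]
contact_force: [5.9, -1.3, -2.1]
opening: 0.003
finger_force: 2.1
```

```bash
python3 p5.py
```

```text
t 20.4 q [-0.204  0.719 -0.088  2.479  2.683  0.423 -1.497] F [ 5.88  -1.267 -2.126] fkerr [ 0.001 -0.001  0.   ]
tilt 20.005710228125405 tip [0.462 0.033 0.119] d 0.011249846216204177 bar x out 0.13301606896615445 Fx 5.985494793666168 Fz -2.1255307261389893
```

Call:
{"op": "play_rows", "data": {"rows": [[0, 0.0014, 0, -0.0005, 0, 0, 0], [0, 0.0014, 0, -0.0005, 0, 0, 0], [0, 0.0014, 0, -0.0005, 0, 0, 0]]}}

```text
clock: 20.78
tool_pos: [0.4007, 0.0397, 0.2752]
eef_rot: [0.059, 0.983, -0.009, 0.173]
contact_force: [4.6, -1.4, -1.3]
opening: 0.005
finger_force: 2.2
```

Call:
{"op": "play_rows", "data": {"rows": [[0, 0.0014, 0, -0.0005, 0, 0, 0], [0, 0.0014, 0, -0.0005, 0, 0, 0]]}}

```text
clock: 21.02
tool_pos: [0.3981, 0.0401, 0.2752]
eef_rot: [0.059, 0.983, -0.009, 0.174]
contact_force: [8.1, -0.5, -3.4]
opening: 0.002
finger_force: 2.9
```

```bash
python3 p5.py
```

```text
t 21.025 q [-0.205  0.72  -0.099  2.5    2.681  0.447 -1.507] F [ 8.093 -0.495 -3.37 ] fkerr [ 0.002 -0.001  0.   ]
tilt 20.06062767850132 tip [0.455 0.034 0.119] d 0.011184078069402041 bar x out 0.1400505309841568 Fx 8.09676357480538 Fz -3.3698995397553406
```

Force is rising at 140 mm, so I ease on in 1 mm steps.

Call:
{"op": "play_rows", "data": {"rows": [[0, 0.001, 0, -0.0003, 0, 0, 0], [0, 0.001, 0, -0.0003, 0, 0, 0]]}}

```text
clock: 21.28
tool_pos: [0.3974, 0.0403, 0.2752]
eef_rot: [0.059, 0.983, -0.009, 0.176]
contact_force: [10.3, -2.1, -3.7]
opening: 0.004
finger_force: 4.1
```

Call:
{"op": "play_rows", "data": {"rows": [[0, 0.001, 0, -0.0003, 0, 0, 0], [0, 0, 0, 0, 0, 0, 0]]}}

```text
clock: 21.52
tool_pos: [0.3971, 0.0403, 0.2753]
eef_rot: [0.059, 0.982, -0.009, 0.177]
contact_force: [9.8, -3.4, -4.3]
opening: 0.0
finger_force: 4.4
```

```bash
python3 p5.py
```

```text
t 21.525 q [-0.206  0.721 -0.103  2.506  2.68   0.46  -1.511] F [ 9.795 -3.435 -4.331] fkerr [ 0.002 -0.001  0.   ]
tilt 20.390796229446156 tip [0.455 0.034 0.12 ] d 0.01088815326119577 bar x out 0.1401408132263803 Fx 10.121361592075724 Fz -4.3308002189350265
```

Call:
{"op": "play_rows", "data": {"rows": [[0, 0.001, 0, -0.0004, 0, 0, 0], [0, 0.001, 0, -0.0004, 0, 0, 0], [0, 0.001, 0, -0.0004, 0, 0, 0], [0, 0, 0, 0, 0, 0, 0]]}}

```text
clock: 22.02
tool_pos: [0.3959, 0.0406, 0.2756]
eef_rot: [0.06, 0.982, -0.009, 0.18]
contact_force: [15.9, -3.0, -4.7]
opening: 0.003
finger_force: 6.3
```

```bash
python3 p5.py
```

```text
t 22.025 q [-0.206  0.722 -0.107  2.512  2.679  0.472 -1.515] F [15.919 -3.002 -4.72 ] fkerr [ 0.002 -0.001  0.   ]
tilt 20.729790690239284 tip [0.454 0.034 0.12 ] d 0.010232853842515809 bar x out 0.14025920848627846 Fx 16.156777941426164 Fz -4.720205613598897
```

The bar has stayed at 140 mm while the force rose from 8 to 16 N, so this is the stop. I release forward into the gap, then go straight up.

Call:
{"op": "play_rows", "data": {"rows": [[0, -0.004, 0, 0.0015, 0, 0, 0], [0, -0.004, 0, 0.0015, 0, 0, 0], [0, -0.003, 0, 0, 0, 0, 0], [0, 0, 0, 0, 0, 0, 0]]}}

```text
clock: 22.52
tool_pos: [0.4007, 0.0395, 0.2756]
eef_rot: [0.058, 0.984, -0.009, 0.17]
contact_force: [0.1, -0.0, 0.8]
opening: 0.006
finger_force: 0.0
```

```bash
python3 p5.py
python3 - <<'E'
from h import *
print(status.get_state()['contact_force'])
E
```

```text
t 22.525 q [-0.204  0.717 -0.092  2.489  2.68   0.424 -1.497] F [ 0.063 -0.005  0.832] fkerr [ 0.001 -0.001  0.   ]
tilt 19.59535153274817 tip [0.456 0.033 0.119] d 0.011159358701960952 bar x out 0.13865232499569935 Fx 0.06286467018007842 Fz 0.8323201934335387
[ 0.0627 -0.0049  0.8323]
```

Call:
{"op": "play_rows", "data": {"rows": [[0, -0.004, 0, -0.01, 0, 0, 0], [0, -0.007, 0, -0.02, 0, 0, 0], [0, -0.012, 0, -0.034, 0, 0, 0], [0, -0.016, 0, -0.045, 0, 0, 0], [0, -0.016, 0, -0.045, 0, 0, 0], [0, 0, 0, 0, 0, 0, 0]]}}

```text
clock: 23.28
tool_pos: [0.4036, 0.0347, 0.3698]
eef_rot: [0.061, 0.981, -0.022, 0.183]
contact_force: [0.2, 0.3, -0.3]
opening: 0.007
finger_force: 0.0
```

```bash
python3 p5.py
python3 - <<'E'
from h import *
im=np.asarray(save('scene','s6.png')); im2=np.asarray(save('top','t6.png'))
a=cv2.resize(im[150:290,200:390],None,fx=2.1,fy=2.1); b=cv2.resize(im2[90:230,180:330],None,fx=2.1,fy=2.1)
cv2.imwrite('pics/fin.png',np.hstack([a,b])[...,::-1])
for l in('cow0','cow1','cow2','top_cow','varnish_jar','drawer_handle'):
    for x in finder.spot_in('top',l)[:3]: print(l,x['score'],cam2world('top',np.array(x['at'])))
E
```

```text
t 23.275 q [-0.307  0.467  0.069  2.404  2.077  0.138 -0.863] F [ 0.188  0.342 -0.265] fkerr [ 0.001 -0.001  0.   ]
tilt 21.257789297749095 tip [0.463 0.024 0.215] d -0.09120958733873766 bar x out 0.09398067138753388 Fx 0.1477236200198131 Fz -0.2654679748402678
cow0 0.59 [0.5717 0.1191 0.1413]
cow0 0.55 [ 0.5442 -0.0746  0.1375]
cow0 0.53 [0.5614 0.0209 0.1408]
cow1 0.59 [0.5717 0.1191 0.1413]
cow1 0.55 [ 0.5442 -0.0746  0.1375]
cow1 0.53 [0.5614 0.0209 0.1408]
cow2 0.59 [0.5717 0.1191 0.1413]
cow2 0.55 [ 0.5442 -0.0746  0.1375]
cow2 0.53 [0.5614 0.0209 0.1408]
top_cow 0.44 [0.5329 0.0497 0.0818]
varnish_jar 0.59 [0.7098 0.0066 0.2505]
drawer_handle 0.55 [0.5302 0.0474 0.0857]
```

View pics/fin.png

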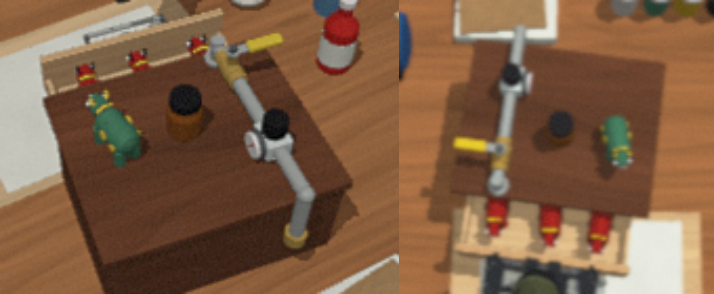

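The final picture shows the three red cows upright in the open drawer, the yellow handle square across the pipe, and the green cow and jar in place. Nothing touches the robot, so I'm handing in.

```bash
python3 -c "
from plant import r
print(r.finish_job())"
```

```text
the job is handed in; nothing more can be done
None
```

The job is handed in, with no verdict returned: I turned the cock to its stop first, then drew the drawer out to its felt stop (about 140 mm). In the last picture the three cows stand upright, the green cow and jar are in place, and the arm is clear.

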